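Change the dose on the bottle filler

ROBOT

A 6-joint arm with a two-finger parallel gripper is mounted at the origin on the work surface. World frame = base frame: x ahead of the robot, y to its left, z up, the work surface at z = 0. Lengths are in m, angles in rad, forces in N, time in s.
With the tool pointing down it reaches from about 0.4 to 0.825 m from the base axis. Payload 7 kg.
Tool frame: the origin (TCP) lies on the centre line of the jaws, within the pads' length; the fingertips stand 22 mm ahead of it and the grasp point (between the pads) lies 3 mm ahead of it; z points along the fingers, y is the line along which they close (so a half turn about z gives the same grasp; the last joint's range is limited). The gripper opens to 88 mm and grips with 3 to 60 N. Pads are 19 mm wide; open, the fingers measure 130 mm over their backs; the gripper's body (78 mm by 193 mm) begins 47 mm behind the grasp point.
Start: joints at [-0.862, 0.359, 0.012, 0, -1.224, -0.288], TCP at [0.276, -0.616, 0.249] pointing down, gripper open.
Joint ranges: [-3.07, 3.07], [-1.43, 2.12], [-1.02, 1.25], [-3.03, 1.67], [-3.05, -0], [-3.03, 3.03]. Speed limits (rad/s): [2.39, 2.39, 3.01, 3.14, 3.14, 3.14].

INTERFACE

Orientations are given as [roll, pitch, yaw] about the fixed x, y, z axes, in that order (R = Rz(yaw) Ry(pitch) Rx(roll)).
In Python, from station import arm gives the robot as it stands.
- The arm moves only by the tool arm_command, never from a script. Its argument "series" is one flat list of numbers, 7 for each row, row after row: the turn, a rotation vector about the tool's x, y, z each as a share of 90 degrees, from -1 to 1, then the shift along the tool's x, y, z each as a share of 0.1 m, from -1 to 1, then the opening, from 0 (shut) to 1 (fully open). A call has 1 to 8 rows; each row is the pose to reach, as a shift and turn from the pose commanded when the call began, along the tool's axes at that moment; what a row does not reach only later rows make up. A row lasts 1/8 s, in which the tool goes at most 62.5 mm and 10.7 degrees, less where a joint would pass 70% of its speed; a pose out of reach is approached as far as the arm can. A call with a number of a shift or a turn outside -1 to 1 is refused whole. A call with a gripper value outside its range is refused whole. The fingers move at their own pace and stop on an object; "force" is the grip in N (left out, the last holds). Time passes only in rows, so rows that repeat a pose let the fingers close. It gives the time, the measured TCP pose, the force, the opening and the grip force at its end, in the units of the state.
- arm.get_state(): the state, without advancing time (a new reading comes with each control period).
- arm.grab_frame(name): name is "scene" or "top"; returns the picture (480x640x3 uint8, blue, green, red); there is no depth.
- arm.camera_model(name): a dict with "fovy" (degrees; the focal length in pixels is half the picture's height over the tangent of half this angle, whatever the lens; pixels are square), "cx", "cy" (the principal point, pixels), "pose" (4x4, takes a point from camera to world coordinates). Camera axes: x right, y down, z forward; pixel columns grow to the right and rows downward; lengths in m; the calibration is good to about 2 mm. A picture is of the moment at which its call begins. camera_model takes no time and is no camera call.
- arm.job_done(): hands the job in; it is judged then, once.
The state is a dict: "t": time; "q": joint angles; "qd": joint speeds; "joint_efforts": joint torques, N m; "eef_pos": TCP position; "ee_rot": TCP orientation; "force": force on the tool from outside, world axes, zero at the start; "moment": the same for the moment, N m; "width": finger opening in m; "gripper_force": force on a finger pad.
Only numpy, scipy, OpenCV 4.12 (cv2) and the standard library are available. Lean on these libraries where they do the work, as an engineer would, in place of code of your own. Each camera call takes 0.05 s, during which the arm holds its last target. There are 200 camera calls.

TASK

Change the bottle filler to its other dose: first shut the ball valve fully with its lever, and while it stays shut slide the dose slider on the sloping panel along its slot until its pointer is in line with the tip of the triangular marker (not the rectangular one). Then open the valve fully again, leaving the slider where you set it, and do not push the bottles and other loose things about.

Things in the scene. Friction and masses are not known exactly. Their poses are not given: they have to be found in the camera images.
- console: fixed filler console, 320 mm wide (y), with a flat panel sloping 30 degrees: it rises along the console's +x (away from the robot) from 44 to 144 mm above the table over x = -87 to +87 mm; outward normal (-0.5, 0, 0.866). A slot along y carries the dose slider. Origin: on the table under the panel's middle (panel height there 94 mm); yaw varies.
- ledge_edge (a point): middle of the lower front edge of the steel ledge that overhangs the panel's upper part. The ledge is as wide as the console, 14 mm thick, and fills console x = +22 to +105 mm, z = 204 to 218 mm: the slider has to be taken with the tool tilted, about along the panel's normal, to pass in front of it.
- dose (a joint): position of the dose slider along the slot, metres, towards the console's +y; range -0.09 to +0.09, 0 in the middle of the panel. It has friction and stays where it is left.
- dose_grip (a point): point inside the slider's grip to hold it at, 47 mm out from the panel. The grip is a black block standing square out of the panel: 22 mm wide along the slot, 30 mm deep along the slope, its top 67 mm out from the panel (20 mm beyond this point). Moves with the slider; axes as the console's.
- dose_pointer (a point): tip of the black pointer on the foot of the slider, pointing down the slope; 30 mm down the slope from the grip's middle and level with it along the slot. Axes as the console's.
- marker_tri: fixed triangular black marker on the panel below the slot, on its left or right half; 60 mm long, 48 mm wide at its lower end, 10 mm thick, its tip pointing up the slope. Origin: at that tip, on the panel face, 12 mm down the slope from the pointer's path. Axes as the console's: the slider is in line when the pointer has y = 0 here.
- marker_square: fixed rectangular black marker, 60 x 44 mm and 10 mm thick, on the other half of the panel: the setting that is not wanted. Origin: middle of its upper edge, on the panel face.
- valve_body: fixed brass and steel ball valve on a base plate 120 x 160 mm, with its level pipe along the body's y (pipe axis 72 mm above the table, 160 mm long, end flanges up to 103 mm high). Origin: on the table under the valve's stem; yaw varies.
- valve (a joint): angle of the valve's lever, rad: 0 = open (lever along the pipe, to the body's +y), pi/2 = shut (lever across the pipe, to the body's +x); there is a stop at each end. It turns clockwise seen from above to shut, in a level plane, and stays where it is left.
- valve_hinge (a point): point on the upright axis of the lever, at the lever's height (141 mm).
- valve_grip (a point): middle of the lever's black rubber sleeve, 95 mm from the axis. The sleeve is 85 mm long, 22 mm wide and 14 mm thick (134 to 148 mm above the table), with free space under it. The lever reaches 135 mm from the axis.
- bottle_a: bystander, loose: juice bottle with a cream cap, 74 mm diameter, 216 mm tall. Origin: middle of its underside.
- bottle_b: bystander, loose: juice bottle with a cream cap, 74 mm diameter, 216 mm tall. Origin: middle of its underside.
- pot: bystander, loose: small open steel pot, about 96 mm across and 85 mm high. Origin: middle of its underside.
- jar: bystander, loose: capped jar of juice, 72 mm diameter, 85 mm high. Origin: middle of its underside.
- wrench: bystander, loose: steel wrench lying flat, 200 mm long. Origin: middle of its underside.
- brush: bystander, loose: cleaning brush lying flat, 200 mm long, up to 42 mm wide, 20 mm thick. Origin: middle of its underside.
- cap_tray: bystander, loose: white tray of bottle caps, 150 x 110 mm, 35 mm high. Origin: middle of its underside.
Not all that is in view belongs to the job. Leave any purple look-alike of the valve_body alone.

How it is judged:
By the outcome, as a careful person would: the job done as asked, in the order asked, and still so for the second after the job is handed in, with the robot touching nothing.
It also fails if it takes over 69 s, if anything falls off the work surface, if the arm or the gripper's body presses on something with over 40 N, if the wrist force passes 120 N, or if a joint passes its speed limit or range.

## Working session

There is one attempt and no reset: what is moved stays moved. The work goes in short steps, Python scripts to look and compute and a tool call to move; the robot and the scene stay as the last step left them, time stands still between calls to the robot, and variables do not carry over. Pictures are saved under pics/ and viewed, at most 10 in all, crops included, and the job is handed in when it is done.

Besides the shell and the picture viewer there is one more tool, called by a JSON object that holds its "op" and its "data". arm_command: Moves the arm, as the interface text tells. Its arguments: {"type":"object","properties":{"series":{"type":"array"},"force":{"type":"number"}},"required":["series"]}

```bash
ls; mkdir -p pics
python3 - <<'E'
from station import arm
import cv2,numpy as np
np.set_printoptions(precision=4,suppress=True)
for n in("scene","top"):
    cv2.imwrite(f"pics/{n}0.png",arm.grab_frame(n)); m=arm.camera_model(n); print(n,m)
s=arm.get_state(); print(s)
E
```

```text
pics
scene {'fovy': 52.46557617580598, 'cx': 322.5464860155058, 'cy': 240.93175291692117, 'pose': array([[ 0.7002, -0.5126,  0.497 , -0.1454],
       [-0.7139, -0.5144,  0.4752, -0.6294],
       [ 0.012 , -0.6875, -0.7261,  1.1731],
       [ 0.    ,  0.    ,  0.    ,  1.    ]])}
top {'fovy': 54.84162748749713, 'cx': 330.13450077603267, 'cy': 241.56448274664774, 'pose': array([[ 0.0128, -0.9911,  0.1327,  0.396 ],
       [-0.9999, -0.0123,  0.0052,  0.0426],
       [-0.0035, -0.1328, -0.9911,  1.3394],
       [ 0.    ,  0.    ,  0.    ,  1.    ]])}
{'t': 0.1, 'q': array([-0.8619,  0.3593,  0.0112, -0.0003, -1.2241, -0.2881]), 'qd': array([ 0.0006, -0.0013,  0.0023,  0.0001, -0.0002, -0.    ]), 'joint_efforts': array([ -0.0001, -58.4163,  29.375 ,   7.0154,   0.0102,  -0.0001]), 'eef_pos': array([ 0.2755, -0.6158,  0.2477]), 'ee_rot': array([ 3.1401, -0.0001, -2.721 ]), 'force': array([0.1077, 1.1754, 0.1418]), 'moment': array([0.0137, 0.0207, 0.0191]), 'gripper_force': 0.0, 'width': 0.08746236515142773}
```

View pics/scene0.png

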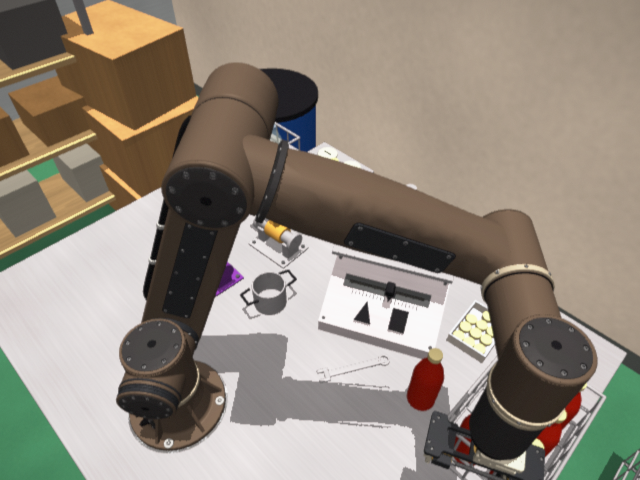

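View pics/top0.png

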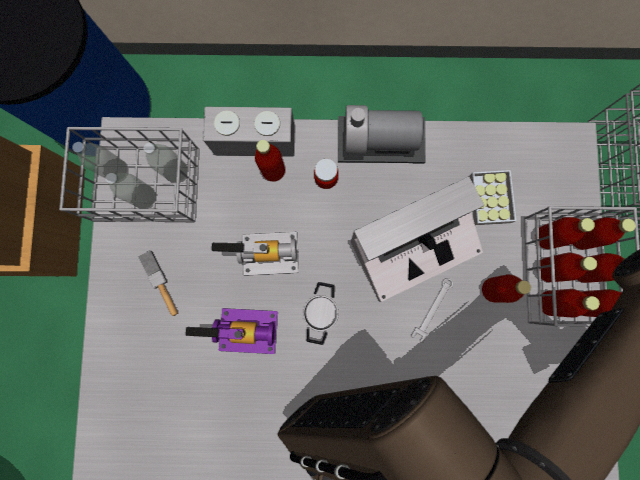

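The top view shows the steel valve base at about (268,253) with its lever to the left at (227,247). The purple look-alike is at (248,331), with its lever at (200,331). The console's slider is at about (430,242), the triangle at (414,268) and the rectangle at (443,250). In the scene view the slider is at (390,290), the triangle at (362,313) and the rectangle at (398,320), and the steel valve is at (280,235), partly behind the arm.

Candidates:
- **Valve:** steel/brass (268,253) or purple (248,331). I choose the steel one.
- **Marker:** triangle (414,268) or rectangle (443,250). I choose the triangle.

I'll check both choices in one close crop.

Run:
```python
import cv2,numpy as np
t=cv2.imread("pics/top0.png");s=cv2.imread("pics/scene0.png")
r=lambda im,x,y,w,h,k:cv2.resize(im[y:y+h,x:x+w],None,fx=k,fy=k,interpolation=cv2.INTER_CUBIC)
o=np.zeros((600,800,3),np.uint8)
o[:300,:400]=r(t,390,215,80,60,5)      # top console  x=390+u/5,y=215+v/5
o[:300,400:]=r(s,340,260,80,60,5) # wait: scene console: x=340+(u-400)/5,y=260+v/5
o[300:,:500]=r(t,205,220,100,60,5)        # top valve: x=205+u/5,y=220+(v-300)/5
o[300:,500:]=r(s,250,210,60,60,5)    # scene valve
cv2.imwrite("pics/c1.png",o)
```

```text
(no output)
```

View pics/c1.png

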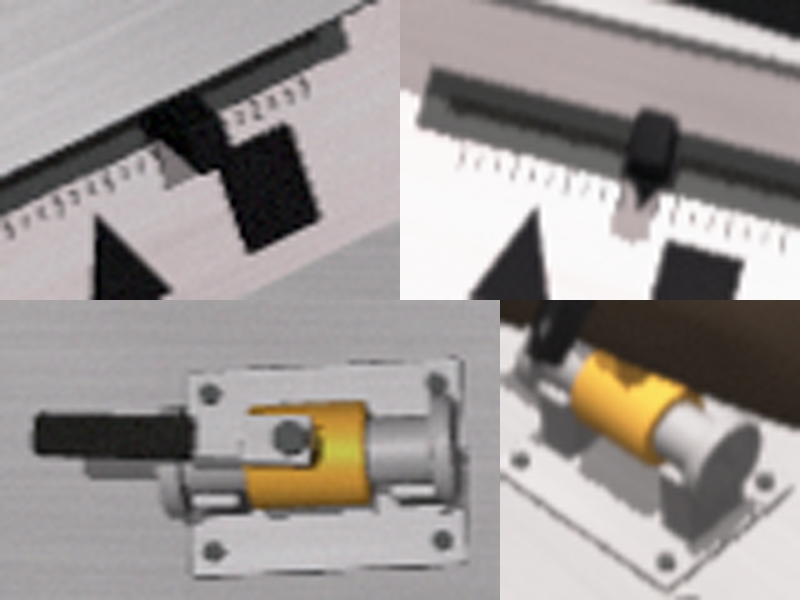

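The crop confirms the choices: the lower-left panel shows a brass/steel valve with its black sleeve to the left, and the triangle's tip is up the slope at top (409.4,258), scene (366.6,301.6). The pointer tip is at top (432.4,249.4), scene (388.6,301.4). Next I triangulate.

```bash
cat > h.py <<'E'
import numpy as np,cv2
from station import arm
from scipy.optimize import least_squares
np.set_printoptions(precision=4,suppress=True)
M={n:arm.camera_model(n) for n in("scene","top")}
def ray(n,p):
    m=M[n];f=240/np.tan(np.radians(m["fovy"]/2))
    d=m["pose"][:3,:3]@np.array([(p[0]-m["cx"])/f,(p[1]-m["cy"])/f,1]);return m["pose"][:3,3],d/np.linalg.norm(d)
def proj(n,P):
    m=M[n];f=240/np.tan(np.radians(m["fovy"]/2));c=(np.asarray(P)-m["pose"][:3,3])@m["pose"][:3,:3]
    return np.array([m["cx"]+f*c[0]/c[2],m["cy"]+f*c[1]/c[2]])
def tri(a,b):
    o1,d1=ray("top",a);o2,d2=ray("scene",b)
    s=np.linalg.lstsq(np.c_[d1,-d2],o2-o1,rcond=None)[0];p,q=o1+s[0]*d1,o2+s[1]*d2
    return (p+q)/2,np.linalg.norm(p-q)
def atz(n,p,z):
    o,d=ray(n,p);return o+d*(z-o[2])/d[2]
def Rz(a):c,s=np.cos(a),np.sin(a);return np.array([[c,-s,0],[s,c,0],[0,0,1]])
E
python3 - <<'E'
from h import *
T=tri((409.4,258),(366.6,301.6));P=tri((432.4,249.4),(388.6,301.4))
L=tri((384,300),(319,330));Rr=tri((482,248),(438,355))
for n,v in dict(tip=T,ptr=P,frontL=L,frontR=Rr).items():print(n,*v)
mid=(L[0]+Rr[0])/2;d=L[0]-Rr[0];yaw=np.arctan2(-d[0],d[1]);print("len",np.linalg.norm(d),"yaw",yaw)
# fit console from pixels
z=10e-3
C=[((-.087,.16,.044),"top",(384,300)),((-.087,-.16,.044),"top",(482,248)),((-.087,.16,.044),"scene",(319,330)),((-.087,-.16,.044),"scene",(438,355))]
def pan(u,y,h):return np.array([u*.866-.5*h,y,.094+u*.5+.866*h])
def res(q):
    r=[proj(n,Rz(q[2])@np.array(c)+[q[0],q[1],0])-p for c,n,p in C]
    W=lambda u,y,h:Rz(q[2])@pan(u,y,h)+[q[0],q[1],0]
    for k,(y,h,a,b) in enumerate([(q[3],.010,(409.4,258),(366.6,301.6)),(q[4],q[5],(432.4,249.4),(388.6,301.4))]):
        u=-.042 if k==0 else -.030
        r+=[proj("top",W(u,y,h))-a,proj("scene",W(u,y,h))-b]
    return np.concatenate(r)
f=least_squares(res,[*(mid[:2]+Rz(yaw)[:2,0]*.087),yaw,.05,0,.01]);q=f.x
print("console x y yaw tri ptr h",q);print(f.fun.reshape(-1,2))
W=lambda u,y,h:Rz(q[2])@pan(u,y,h)+[q[0],q[1],0]
print("grip",W(0,q[4],.047),"target",W(0,q[3],.047))
# valve
c=lambda u,v:(205+u/5,220+(v-300)/5)
for z in(.15,.16):print("stem",atz("top",c(292,437),z))
A=(atz("top",c(35,434),.148));B=atz("top",c(192,437),.148);print("sleeve",A,B,np.linalg.norm(A-B))
pl=[atz("top",c(*x),.01) for x in((188,375),(460,358),(468,560),(194,578))];print("plate",np.array(pl),np.mean(pl,0))
b=pl[0]-pl[1]+pl[3]-pl[2];print("valve yaw",np.arctan2(-b[0],b[1]))
pt=[((268-8,146),.216),((325,167),.085)]
for n,p,zz in(("A",(263,146),.216),("B",(523,287),.216),("jar",(326,167),.085),("pot",(320,312),.085),("wr",(447,283),.0),("wr2",(417,336),0),("tray",(493,197),.035)):print(n,atz("top",p,zz))
print(tri(c(113,436),c(113,436))[1] if 0 else "")
E
```

```text
tip [ 0.5204 -0.166   0.0875] 0.002245796229430853
ptr [ 0.541  -0.2216  0.122 ] 0.001357089033319255
frontL [ 0.404  -0.1033  0.0064] 0.010149513779556812
frontR [ 0.5603 -0.387   0.0216] 0.002905132638843033
len 0.32425509949513304 yaw 0.5036515976365014
console x y yaw tri ptr h [ 0.5651 -0.1983  0.4962  0.0492 -0.0113  0.0236]
[[ -1.2024  -1.75  ]
 [  0.5455  -2.9005]
 [  2.9326 -10.5401]
 [ -0.0728  -6.8673]
 [  2.6482   6.1001]
 [ -0.9618   6.2375]
 [ -0.2287   2.5446]
 [ -0.2029   6.7477]]
grip [ 0.5498 -0.2194  0.1347] target [ 0.521  -0.1663  0.1347]
stem [0.5379 0.2215 0.15  ]
stem [0.5367 0.22   0.16  ]
sleeve [0.5381 0.3554 0.148 ] [0.5375 0.2737 0.148 ] 0.08165014286011578
plate [[0.5901 0.3042 0.01  ]
 [0.6021 0.1462 0.01  ]
 [0.4847 0.139  0.01  ]
 [0.4723 0.2963 0.01  ]] [0.5373 0.2214 0.01  ]
valve yaw 0.07684620363849815
A [0.7874 0.2208 0.216 ]
B [ 0.4415 -0.4187  0.216 ]
jar [0.7742 0.0634 0.085 ]
pot [0.3731 0.0738 0.085 ]
wr [ 0.459 -0.289  0.   ]
wr2 [ 0.3077 -0.2007  0.    ]
tray [ 0.7059 -0.4177  0.035 ]
```

Run:
```python
from h import *
zf=0.
C=[((-.087,.16,zf),"top",(384,300)),((-.087,-.16,zf),"top",(482,248)),((-.087,.16,zf),"scene",(319,330)),((-.087,-.16,zf),"scene",(438,355))]
def pan(u,y,h):return np.array([u*.866-.5*h,y,.094+u*.5+.866*h])
def res(q):
    r=[(proj(n,Rz(q[2])@np.array(c)+[q[0],q[1],0])-p)*.4 for c,n,p in C]
    W=lambda u,y,h:Rz(q[2])@pan(u,y,h)+[q[0],q[1],0]
    for k,(y,h,a,b) in enumerate([(q[3],.010,(409.4,258),(366.6,301.6)),(q[4],q[5],(432.4,249.4),(388.6,301.4))]):
        u=-.042 if k==0 else -.030
        r+=[proj("top",W(u,y,h))-a,proj("scene",W(u,y,h))-b]
    return np.concatenate(r)
f=least_squares(res,[.56,-.2,.5,.05,0,.01]);q=f.x
print("console x y yaw tri ptr h",q);print(f.fun.reshape(-1,2))
W=lambda u,y,h:Rz(q[2])@pan(u,y,h)+[q[0],q[1],0]
print("grip",W(0,q[4],.047),"target",W(0,q[3],.047))
for y in(.16,-.16):print("ledge low edge top/scene px",proj("top",Rz(q[2])@[.022,y,.204]+[q[0],q[1],0]),proj("scene",Rz(q[2])@[.022,y,.204]+[q[0],q[1],0]))
for w in((.012,q[4],.067),(-.0,q[4],.067)):print("griptop px",proj("scene",W(*w)),proj("top",W(*w)))
```

```text
console x y yaw tri ptr h [ 0.5806 -0.1951  0.4913  0.0537 -0.005   0.045 ]
[[-1.6989 -2.8721]
 [-2.2285 -2.3946]
 [ 2.28   -2.3491]
 [-0.3547 -0.9657]
 [-0.1256  1.139 ]
 [ 0.212   1.8377]
 [-0.1647  0.6516]
 [ 0.1634  1.2079]]
grip [ 0.5622 -0.2107  0.1347] target [ 0.5345 -0.1589  0.1347]
ledge low edge top/scene px [367.352  251.4969] [337.06   248.9369]
ledge low edge top/scene px [479.9852 193.0706] [456.8505 275.5812]
griptop px [392.2684 286.1168] [430.7928 239.5892]
griptop px [391.2735 290.5038] [432.2552 243.4395]
```

{"op": "arm_command", "data": {"series": [0,0,0,0,0,-1,1,0,0,0,-0.2,0.3,-1,1,0,0,0,-0.4,0.5,-1,1]}}

```text
t: 0.48
eef_pos: [0.2922, -0.5544, 0.3522]
ee_rot: [-3.136, 0.001, -2.721]
force: [0.4, -0.1, -1.4]
width: 0.0879
gripper_force: 0.0
```

{"op": "arm_command", "data": {"series": [0,0,0,-0.8,1,-0.5,1,0,0,0,-0.8,1,-0.5,1,0,0,0,-0.8,1,-0.5,1]}}

```text
t: 0.85
eef_pos: [0.3246, -0.428, 0.401]
ee_rot: [-3.138, 0.002, -2.718]
force: [-0.2, -0.2, 1.0]
width: 0.0875
gripper_force: 0.0
```

{"op": "arm_command", "data": {"series": [0,0,0,-0.83,0.98,0,1,0,0,0,-0.83,0.98,0,1,0,0,0,-0.83,0.98,0,1]}}

```text
t: 1.23
eef_pos: [0.3605, -0.3041, 0.3986]
ee_rot: [3.142, 0.001, -2.716]
force: [-0.5, -1.4, 0.8]
width: 0.0876
gripper_force: 0.0
```

{"op": "arm_command", "data": {"series": [0,0,0,-0.83,0.98,0,1,0,0,0,-0.83,0.98,0,1,0,0,0,-0.83,0.98,0,1]}}

```text
t: 1.6
eef_pos: [0.3963, -0.181, 0.3982]
ee_rot: [3.141, -0.0, -2.716]
force: [-0.2, -0.7, 0.3]
width: 0.0878
gripper_force: 0.0
```

{"op": "arm_command", "data": {"series": [0,0,0,-0.83,0.98,0,1,0,0,0,-0.83,0.98,0,1,0,0,0,-0.83,0.98,0,1]}}

```text
t: 1.98
eef_pos: [0.4321, -0.0581, 0.3978]
ee_rot: [3.141, -0.001, -2.717]
force: [-0.1, -0.6, -0.5]
width: 0.0877
gripper_force: 0.0
```

Run:
```python
from h import *
t=arm.grab_frame("top");s=arm.grab_frame("scene")
cv2.imwrite("pics/t1.png",t);cv2.imwrite("pics/s1.png",s)
r=lambda im,x,y,w,h,k:cv2.resize(im[y:y+h,x:x+w],None,fx=k,fy=k,interpolation=cv2.INTER_CUBIC)
o=np.zeros((600,800,3),np.uint8)
o[:,:400]=r(s,230,180,100,150,4)
o[:,400:]=r(t,350,170,133,200,3)[:600,:399].repeat(1,1) if 0 else r(s,310,230,160,150,4)[:600,:400]
o2=np.zeros((600,800,3),np.uint8)
o2[:300,:]=cv2.resize(s[200:290,240:480],(800,300),interpolation=cv2.INTER_CUBIC)
o2=cv2.resize(s[190:370,230:470],(800,600),interpolation=cv2.INTER_CUBIC)
cv2.imwrite("pics/s1c.png",o2)  # x=230+u*.3, y=190+v*.3
```

```text
(no output)
```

View pics/s1c.png

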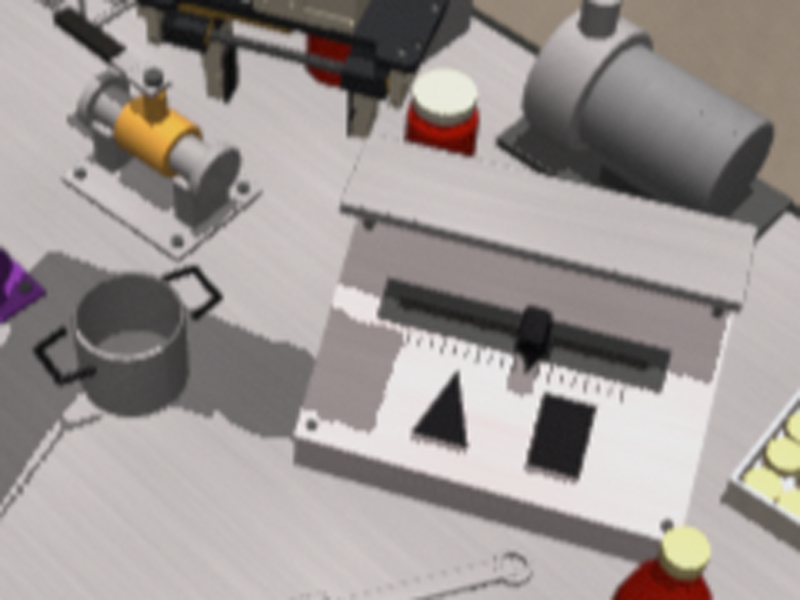

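The crop shows the console clear of the arm: the triangle tip at crop (457,372), the pointer tip at (533,366), and the front top corners at (297,437) and (685,541). The ledge's lower corners are at (342,210) and (742,304). On the valve, the stem bolt is at (153,77) and the sleeve runs from (55,15) to (122,55).

```bash
cat >> h.py <<'E'
def pan(u,y,h):return np.array([u*.866-.5*h,y,.094+u*.5+.866*h])
s1=lambda u,v:(230+u*.3-.35,190+v*.3-.35)
E
python3 - <<'E'
from h import *
c=lambda u,v:(205+u/5-.4,220+(v-300)/5-.4)
print("bolt",tri(c(292,437),s1(153,77)))
print("sleeve mid",tri(c(113,436),s1(89,36)))
print("sleeve in",tri(c(192,437),s1(120,57)),"out",tri(c(35,434),s1(58,17)))
D=[((-.087,.16,.044),"scene",s1(297,437)),((-.087,-.16,.044),"scene",s1(685,541)),((-.087,.16,0),"top",(384,300)),((-.087,-.16,0),"top",(482,248)),((.022,.16,.204),"scene",s1(342,209)),((.022,-.16,.204),"scene",s1(742,304))]
def res(q):
    W=lambda u,y,h:Rz(q[2])@pan(u,y,h)+[q[0],q[1],0]
    r=[proj(n,Rz(q[2])@np.array(c)+[q[0],q[1],0])-p for c,n,p in D]
    r+=[proj("top",W(-.042,q[3],.010))-(409,257.6),proj("scene",W(-.042,q[3],.010))-s1(457,372),proj("scene",W(-.03,q[4],.006))-s1(533,366)]
    return np.concatenate(r)
f=least_squares(res,[.56,-.2,.5,.05,0],loss="soft_l1");q=f.x
print(q);print(f.fun.reshape(-1,2))
W=lambda u,y,h:Rz(q[2])@pan(u,y,h)+[q[0],q[1],0]
print("tip tri",tri((409,257.6),s1(457,372)),"fit",W(-.042,q[3],.01))
print("grip",W(0,q[4],.047),"target",W(0,q[3],.047),"griptop px",proj("scene",W(0,q[4],.067)),proj("top",W(0,q[4],.067)))
E
```

```text
bolt (array([0.538, 0.223, 0.151]), np.float64(0.002119800825944715))
sleeve mid (array([0.5394, 0.3178, 0.1401]), np.float64(0.00033821488273401765))
sleeve in (array([0.5402, 0.2758, 0.1399]), np.float64(0.0018495495545346905)) out (array([0.5387, 0.3603, 0.138 ]), np.float64(0.0040359059150686435))
[ 0.5615 -0.1958  0.4885  0.0438 -0.0184]
[[ 1.5033 -1.4822]
 [ 0.8722 -3.2403]
 [-4.1784 -0.5998]
 [-5.1667  0.6891]
 [ 0.1655  0.2962]
 [ 0.609  -0.9113]
 [ 3.6808  6.8391]
 [-0.8554  7.143 ]
 [-0.2501 10.2956]]
tip tri (array([ 0.5217, -0.1651,  0.087 ]), np.float64(0.0017828961777447993)) fit [ 0.5044 -0.1765  0.0817]
grip [ 0.5494 -0.223   0.1347] target [ 0.5202 -0.1681  0.1347] griptop px [391.8613 295.9315] [437.1218 248.4361]
```

Run:
```python
from h import *
D=[((-.087,.16,.044),"scene",s1(297,437)),((-.087,-.16,.044),"scene",s1(685,541)),((-.087,.16,0),"top",(384,300)),((-.087,-.16,0),"top",(482,248)),((.022,.16,.204),"scene",s1(342,209)),((.022,-.16,.204),"scene",s1(742,304))]
def res(q):
    W=lambda u,y,h:Rz(q[2])@pan(u+q[5],y,h)+[q[0],q[1],0]
    r=[proj(n,Rz(q[2])@np.array(c)+[q[0],q[1],0])-p for c,n,p in D]
    r+=[proj("top",W(-.042,q[3],.010))-(409,257.6),proj("scene",W(-.042,q[3],.010))-s1(457,372),proj("scene",W(-.03,q[4],.006))-s1(533,366),
     proj("scene",W(-.015,q[4]-.011,.067))-s1(545,338)]
    return np.concatenate(r)
f=least_squares(res,[.56,-.2,.5,.05,0,0],loss="soft_l1");q=f.x
print(q);print(f.fun.reshape(-1,2))
W=lambda u,y,h:Rz(q[2])@pan(u+q[5],y,h)+[q[0],q[1],0]
print("tip fit",W(-.042,q[3],.01))
print("grip",W(0,q[4],.047),"target",W(0,q[3],.047),"griptop px",proj("scene",W(0,q[4],.067)),proj("top",W(0,q[4],.067)))
# valve arc
st=np.array([.538,.222]);P=np.array([.5394,.3178]);print("r",np.linalg.norm(P-st),"ang from +y",np.arctan2(P[0]-st[0],P[1]-st[1]))
print(arm.get_state()["eef_pos"])
```

```text
[ 0.558  -0.1986  0.4909  0.0477 -0.009   0.0295]
[[ 1.3927 -0.0053]
 [ 1.0965 -1.8672]
 [-3.0577  0.7089]
 [-4.1583  1.7239]
 [-0.0133  1.6295]
 [ 0.7745  0.3294]
 [-0.0613 -0.0635]
 [ 0.2535 -2.3214]
 [-1.2081  0.2674]
 [ 0.595   0.9966]]
tip fit [ 0.5216 -0.164   0.0964]
grip [ 0.5641 -0.2056  0.1495] target [ 0.5374 -0.1556  0.1495] griptop px [390.8584 285.5474] [431.4891 241.9299]
r 0.09581022909898507 ang from +y 0.014612738520411506
[ 0.4315 -0.0603  0.398 ]
```

{"op": "arm_command", "data": {"series": [0,0,0,-0.84,0.99,0,1,0,0,0,-0.84,0.99,0,1,0,0,0,-0.84,0.99,0,1]}}

```text
t: 2.45
eef_pos: [0.4684, 0.0654, 0.3976]
ee_rot: [-3.141, -0.002, -2.72]
force: [-0.8, 0.0, -0.2]
width: 0.0875
gripper_force: 0.0
```

{"op": "arm_command", "data": {"series": [0,0,0,-0.84,0.99,0,1,0,0,0,-0.84,0.99,0,1,0,0,0,-0.84,0.99,0,1]}}

```text
t: 2.82
eef_pos: [0.5049, 0.1899, 0.397]
ee_rot: [-3.141, -0.003, -2.721]
force: [-0.4, -1.6, -1.5]
width: 0.0876
gripper_force: 0.0
```

{"op": "arm_command", "data": {"series": [0,0,-0.73,-0.84,0.99,0,0.6,0,0,-0.73,-0.84,0.99,0,0.6,0,0,-0.73,-0.84,0.99,0,0.6,0,0,-0.73,-0.84,0.99,0,0.6,0,0,-0.73,-0.84,0.99,0,0.6,0,0,-0.73,-0.84,0.99,0,0.6,0,0,-0.73,-0.84,0.99,0,0.6]}}

```text
t: 3.7
eef_pos: [0.5409, 0.3115, 0.3987]
ee_rot: [3.142, -0.0, -1.577]
force: [-0.1, 0.5, 0.4]
width: 0.0526
gripper_force: 0.0
```

{"op": "arm_command", "data": {"series": [0,0,0,0,0,1,0.6,0,0,0,0,0,1,0.6,0,0,0,0,0,1,0.6]}}

```text
t: 4.08
eef_pos: [0.5393, 0.3116, 0.2958]
ee_rot: [3.137, -0.004, -1.579]
force: [-0.4, -0.6, 1.0]
width: 0.0531
gripper_force: 0.0
```

{"op": "arm_command", "data": {"series": [0,0,0,0,0,0.5,0.6,0,0,0,0,0,0.9,0.6,0,0,0,0,0,1,0.6]}}

```text
t: 4.45
eef_pos: [0.5402, 0.3132, 0.1983]
ee_rot: [3.141, -0.001, -1.576]
force: [-0.8, 0.2, 0.4]
width: 0.0527
gripper_force: 0.0
```

{"op": "arm_command", "data": {"series": [0,0,0,0,0,0.2,0.6,0,0,0,0,0,0.4,0.6,0,0,0,0,0,0.53,0.6,0,0,0,0,0,0.53,0.42,0,0,0,0,0,0.53,0.42]}}

```text
t: 5.08
eef_pos: [0.5406, 0.3144, 0.1469]
ee_rot: [-3.14, 0.001, -1.574]
force: [-0.4, 0.8, 0.1]
width: 0.0389
gripper_force: 0.0
```

Run:
```python
from h import *
s=arm.get_state();print(s["eef_pos"],s["ee_rot"],s["width"],s["force"],s["q"])
c=np.array([.538,.222]);p=s["eef_pos"][:2];r0=p-c;R=Rz(s["ee_rot"][2])[:2,:2]@np.diag([1,-1])
r=np.linalg.norm(r0);a0=np.arctan2(r0[1],r0[0]);print("r",r,"a0",a0)
for half in (1,):
  for k in range(1,11):
    a=np.radians(-9.4*k); d=Rz(a)[:2,:2]@r0-r0
    print(k,"turn",round(-a/(np.pi/2),3),"shift",np.round(R.T@d/.1,3))
```

```text
[0.5406 0.3144 0.1469] [-3.1401  0.001  -1.5741] 0.0389173579676052 [-0.4441  0.8267  0.0681] [ 0.8388  0.3572 -0.237   0.0006 -0.9749 -0.8424]
r 0.0924011629536935 a0 1.5429904775534462
1 turn 0.104 shift [ 0.016 -0.151]
2 turn 0.209 shift [ 0.057 -0.296]
3 turn 0.313 shift [ 0.12  -0.434]
4 turn 0.418 shift [ 0.206 -0.559]
5 turn 0.522 shift [ 0.31  -0.668]
6 turn 0.627 shift [ 0.431 -0.759]
7 turn 0.731 shift [ 0.566 -0.829]
8 turn 0.836 shift [ 0.71  -0.876]
9 turn 0.94 shift [ 0.859 -0.899]
10 turn 1.044 shift [ 1.011 -0.897]
```

{"op": "arm_command", "data": {"series": [0,0,0.1,0.02,-0.15,0,0.42,0,0,0.21,0.06,-0.3,0,0.42,0,0,0.31,0.12,-0.43,0,0.42,0,0,0.42,0.21,-0.56,0,0.42,0,0,0.52,0.31,-0.67,0,0.42,0,0,0.63,0.43,-0.76,0,0.42,0,0,0.73,0.57,-0.83,0,0.42,0,0,0.84,0.71,-0.88,0,0.42]}}

```text
t: 6.08
eef_pos: [0.6277, 0.2428, 0.1466]
ee_rot: [3.141, 0.001, -2.899]
force: [-3.2, 2.0, 0.5]
width: 0.037
gripper_force: 1.4
```

Run:
```python
from h import *
s=arm.get_state();print(s["eef_pos"],s["ee_rot"],s["width"],s["force"],s["moment"],s["gripper_force"])
c=np.array([.538,.222]);p=s["eef_pos"][:2];r0=p-c;R=Rz(s["ee_rot"][2])[:2,:2]@np.diag([1,-1])
r=np.linalg.norm(r0);a0=np.arctan2(r0[1],r0[0]);print("r",r,"a0",a0)
for k in range(1,7):
    a=np.radians(-3*k); d=Rz(a)[:2,:2]@r0-r0
    print(k,"turn",round(-a/(np.pi/2),3),"shift",np.round(R.T@d/.1,3))
```

```text
[0.6277 0.2428 0.1466] [ 3.1408  0.0005 -2.8989] 0.036970821733602825 [-3.2061  1.9661  0.5214] [0.696  1.0726 0.0338] 1.3680370151996613
r 0.09211166690545122 a0 0.22806258789712733
1 turn 0.033 shift [ 0.002 -0.048]
2 turn 0.067 shift [ 0.006 -0.096]
3 turn 0.1 shift [ 0.013 -0.144]
4 turn 0.133 shift [ 0.023 -0.191]
5 turn 0.167 shift [ 0.035 -0.238]
6 turn 0.2 shift [ 0.049 -0.284]
```

{"op": "arm_command", "data": {"series": [0,0,0.07,0.01,-0.1,0,0.42,0,0,0.13,0.02,-0.19,0,0.42,0,0,0.17,0.04,-0.24,0,0.42]}}

```text
t: 6.45
eef_pos: [0.6299, 0.2214, 0.1466]
ee_rot: [3.136, 0.002, 3.12]
force: [-7.3, 25.2, -1.4]
width: 0.0368
gripper_force: 12.8
```

{"op": "arm_command", "data": {"series": [0,0,0,0,-0.03,0,0.42,0,0,0,0,-0.06,0,0.42]}}

```text
t: 6.7
eef_pos: [0.63, 0.221, 0.1465]
ee_rot: [3.129, 0.005, 3.125]
force: [-7.0, 38.8, -5.6]
width: 0.0368
gripper_force: 19.4
```

{"op": "arm_command", "data": {"series": [0,0,0,0,0.06,0,0.42,0,0,0,0,0.12,0,0.42,0,0,0,0,0.12,0,0.5]}}

```text
t: 7.08
eef_pos: [0.63, 0.2245, 0.1462]
ee_rot: [3.142, 0.001, 3.123]
force: [-0.4, 0.5, -0.4]
width: 0.0417
gripper_force: 0.0
```

{"op": "arm_command", "data": {"series": [0,0,0,0,0,-0.3,0.5,0,0,0,0,0,-0.8,0.5,0,0,0,0,0,-1,0.5]}}

```text
t: 7.45
eef_pos: [0.631, 0.2239, 0.2494]
ee_rot: [3.14, 0.004, 3.122]
force: [0.2, -1.1, -0.9]
width: 0.0438
gripper_force: 0.0
```

Run:
```python
from h import *
s=arm.get_state();print(s["eef_pos"],s["ee_rot"],s["width"],s["force"])
# slider grasp plan
x,y,yaw,tri_y,ptr_y,u0=.558,-.1986,.4909,.0477,-.009,.0295
n=Rz(yaw)@[-.5,0,.866];zt=-n
for sg in(1,-1):
    yt=sg*(Rz(yaw)@[0,1,0]);xt=np.cross(yt,zt);R=np.c_[xt,yt,zt]
    from scipy.spatial.transform import Rotation as Ro
    R0=Ro.from_euler("xyz",s["ee_rot"]).as_matrix()
    print(sg,"rpy",Ro.from_matrix(R).as_euler("xyz"),"rotvec tool share",Ro.from_matrix(R0.T@R).as_rotvec()/(np.pi/2))
```

```text
[0.631  0.2239 0.2494] [3.14   0.0042 3.122 ] 0.04379162460638487 [ 0.1905 -1.0702 -0.8852]
1 rpy [-3.1416  0.5236 -2.6507] rotvec tool share [-0.0847 -0.3231 -0.3175]
-1 rpy [ 3.1416 -0.5236  0.4909] rotvec tool share [-0.4317  0.1132  1.6261]
```

{"op": "arm_command", "data": {"series": [0,0,0,0.66,-1,-1,0.8,0,0,0,0.66,-1,-1,0.8,0,0,0,0.66,-1,-1,0.8]}}

```text
t: 7.82
eef_pos: [0.5612, 0.1232, 0.349]
ee_rot: [3.14, 0.004, 3.121]
force: [-0.1, -0.5, 0.1]
width: 0.0674
gripper_force: 0.0
```

{"op": "arm_command", "data": {"series": [0,0,0,0.67,-1,-0.5,0.8,0,0,0,0.67,-1,-0.5,0.8,0,0,0,0.67,-1,-0.5,0.8]}}

```text
t: 8.2
eef_pos: [0.4916, 0.0239, 0.3992]
ee_rot: [3.14, 0.006, 3.12]
force: [-0.4, -0.5, 0.1]
width: 0.0702
gripper_force: 0.0
```

Run:
```python
from h import *
t=arm.grab_frame("top");s=arm.grab_frame("scene");print(arm.get_state()["eef_pos"])
cv2.imwrite("pics/t2.png",t);cv2.imwrite("pics/s2.png",s)
o=np.zeros((600,800,3),np.uint8)
o[:,:400]=cv2.resize(t[170:305,390:480],(400,600),interpolation=cv2.INTER_CUBIC)
o=np.zeros((600,800,3),np.uint8)
rs=lambda im,x,y,w,h,W,H:cv2.resize(im[y:y+h,x:x+w],(W,H),interpolation=cv2.INTER_CUBIC)
o[:420,:480]=rs(t,350,170,160,140,480,420)
o[:300,480:]=rs(s,345,262,80,75,320,300)
o[420:,:300]=rs(t,210,215,100,60,300,180)
o[300:,480:]=rs(s,240,180,80,75,320,300)
cv2.imwrite("pics/c2.png",o)
```

```text
[0.4925 0.0258 0.3967]
```

View pics/c2.png

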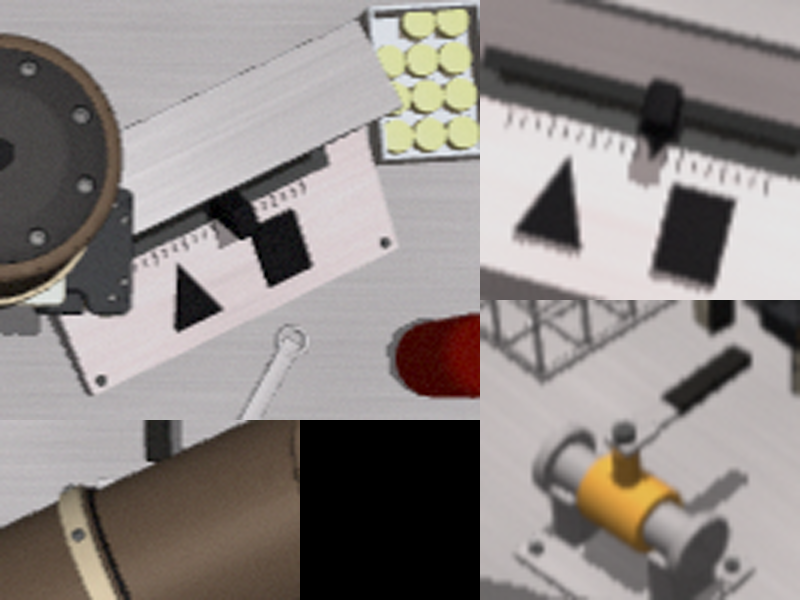

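The crop shows the valve lever across the pipe, so the valve is shut. The slider still sits between the markers, and the panel screws are visible at crop (101,380) and (386,243). Next I refit the console with more points.

```bash
cat > fit.py <<'E'
from h import *
t2=lambda u,v:(350+u/3-.33,170+v/3-.33)
s2=lambda u,v:(345+(u-480)/4-.37,262+v/4-.37)
print("screws",tri(t2(101,380),s1(312,425)),tri(t2(386,243),s1(667,526)))
print("tip",tri(t2(179,264),s2(570,157)),"triL",tri(t2(177,332),s2(514,236)),"triR",tri(t2(223,309),s2(580,249)))
print("rect UL",tri(t2(252,243),s2(668,184)),"UR",tri(t2(295,210),s2(735,200)),"LR",tri(t2(312,266),s2(713,287)),"LL",tri(t2(268,287),s2(652,275)))
def W(q,u,y,h):return Rz(q[2])@pan(u,y,h)+[q[0],q[1],0]
def Cn(q,p):return Rz(q[2])@np.array(p)+[q[0],q[1],0]
def res(q):
    u0=q[5];r=[]
    def both(p,a,b,w=1):
        r.append(w*(proj("top",p)-a)); r.append(w*(proj("scene",p)-b))
    for y,a,b in((q[7],t2(101,380),s1(312,425)),(-q[7],t2(386,243),s1(667,526))):both(W(q,q[6],y,0),a,b)
    for du,dy,a,b in((0,0,t2(179,264),s2(570,157)),(-.06,.024,t2(177,332),s2(514,236)),(-.06,-.024,t2(223,309),s2(580,249))):both(W(q,u0-.042+du,q[3]+dy,.010),a,b)
    r.append(proj("scene",W(q,u0-.03,q[4],.006))-s2(653,153))
    r.append(proj("scene",Cn(q,(.022,.16,.204)))-s1(342,209));r.append(proj("scene",Cn(q,(.022,-.16,.204)))-s1(742,304))
    r.append(proj("top",Cn(q,(.022,-.16,.218)))-t2(402,110));r.append(proj("top",Cn(q,(.105,-.16,.218)))-t2(365,12))
    r.append(proj("scene",Cn(q,(-.087,.16,.044)))-s1(297,437));r.append(proj("scene",Cn(q,(-.087,-.16,.044)))-s1(685,541))
    return np.concatenate(r)
f=least_squares(res,[.56,-.2,.5,.05,0,0,-.09,.15],loss="soft_l1");q=f.x
print(q);print(f.fun.reshape(-1,2))
print("grip",W(q,q[5],q[4],.047),"target",W(q,q[5],q[3],.047))
for du,dy in((-.015,.011),(-.015,-.011),(.015,-.011),(.015,.011)):
    P=W(q,q[5]+du,q[4]+dy,.067);a=proj("top",P);b=proj("scene",P);print("griptop corner crop px",(a-[350,170]+.33)*3,(b-[345,262]+.37)*4+[480,0])
E
python3 fit.py
```

```text
screws (array([ 0.4174, -0.0996,  0.0507]), np.float64(0.0006191622928629998)) (array([ 0.5476, -0.3657,  0.0505]), np.float64(0.0011268922314872528))
tip (array([ 0.5216, -0.1659,  0.0895]), np.float64(0.0010290444343868206)) triL (array([ 0.4623, -0.169 ,  0.059 ]), np.float64(0.0002871592310102882)) triR (array([ 0.4833, -0.2102,  0.0646]), np.float64(0.0005323803591723036))
rect UL (array([ 0.5419, -0.2311,  0.1015]), np.float64(0.0035470924376452832)) UR (array([ 0.5711, -0.2701,  0.0937]), np.float64(0.0023743048700925755)) LR (array([ 0.5238, -0.2926,  0.064 ]), np.float64(0.0012282423156059835)) LL (array([ 0.5056, -0.2544,  0.0564]), np.float64(0.001574309033053326))
[ 0.5552 -0.1977  0.4572  0.0439 -0.0105  0.0268 -0.0922  0.1484]
[[-0.0893 -0.1679]
 [ 0.3536  0.4651]
 [-0.281  -0.2703]
 [ 0.519   0.2359]
 [ 0.4038  0.7106]
 [-0.0177 -0.7087]
 [-0.0346 -0.1495]
 [-0.2523 -1.5172]
 [ 0.2166  0.0012]
 [ 0.3464  0.0022]
 [-0.225   1.4447]
 [-0.1282  0.6502]
 [-0.0934  2.4051]
 [ 0.8166 -2.7757]
 [-2.5182  0.4223]
 [ 0.039  -1.4108]
 [-1.1971  0.015 ]]
grip [ 0.5596 -0.2073  0.1481] target [ 0.5356 -0.1585  0.1481]
griptop corner crop px [240.475  242.6808] [639.7005 119.8874]
griptop corner crop px [263.3561 231.7041] [672.6194 128.5485]
griptop corner crop px [253.3342 202.1214] [683.955   84.5645]
griptop corner crop px [230.2152 213.1775] [651.1538  76.1012]
```

```bash
cat > plan.py <<'E'
from h import *
from scipy.spatial.transform import Rotation as Ro
q=[.5552,-.1977,.4572,.0439,-.0105,.0268]
Wp=lambda u,y,h:Rz(q[2])@pan(u,y,h)+[q[0],q[1],0]
zt=-(Rz(q[2])@[-.5,0,.866]);yt=Rz(q[2])@[0,1,0];RG=np.c_[np.cross(yt,zt),yt,zt]
s=arm.get_state();R0=Ro.from_euler("xyz",s["ee_rot"]).as_matrix();p=s["eef_pos"]
def to(P):return R0.T@(P-p)/.1
E
python3 - <<'E'
from plan import *
print(p,"turn",Ro.from_matrix(R0.T@RG).as_rotvec()/(np.pi/2))
for h in(.055,.155,.305):P=Wp(q[5]-.005,q[4],h);print(h,P,to(P))
E
```

```text
[0.4925 0.0258 0.3967] turn [-0.0794 -0.3254 -0.2974]
0.055 [ 0.5521 -0.2109  0.1525] [-0.6398 -2.3568  2.4406]
0.155 [ 0.5072 -0.233   0.2391] [-0.1978 -2.5859  1.5734]
0.305 [ 0.4399 -0.2661  0.369 ] [ 0.4652 -2.9296  0.2725]
```

{"op": "arm_command", "data": {"series": [0,0,0,0.16,-0.98,0,0.8,0,0,0,0.16,-0.98,0,0.8]}}

```text
t: 8.55
eef_pos: [0.475, -0.0716, 0.3945]
ee_rot: [-3.141, -0.002, 3.123]
force: [0.2, -0.3, 0.7]
width: 0.0704
gripper_force: 0.0
```

{"op": "arm_command", "data": {"series": [0,0,0,0.16,-0.98,0,0.8,0,0,0,0.16,-0.98,0,0.8]}}

```text
t: 8.8
eef_pos: [0.4572, -0.17, 0.3944]
ee_rot: [-3.141, -0.002, 3.122]
force: [0.1, 0.5, -0.1]
width: 0.07
gripper_force: 0.0
```

{"op": "arm_command", "data": {"series": [-0.08,-0.325,-0.297,0.16,-0.98,0.2,0.8,-0.08,-0.325,-0.297,0.16,-0.98,0.2,0.8,-0.08,-0.325,-0.297,0.16,-0.98,0.2,0.8,-0.08,-0.325,-0.297,0.16,-0.98,0.2,0.8,-0.08,-0.325,-0.297,0.16,-0.98,0.2,0.8,-0.08,-0.325,-0.297,0.16,-0.98,0.2,0.8]}}

```text
t: 9.55
eef_pos: [0.4395, -0.2666, 0.3748]
ee_rot: [3.137, 0.518, -2.688]
force: [0.9, 0.6, 0.5]
width: 0.0701
gripper_force: 0.0
```

Run:
```python
from plan import *
print(p,s["q"],"turn",Ro.from_matrix(R0.T@RG).as_rotvec()/(np.pi/2))
for h in(.055,.155):P=Wp(q[5]-.005,q[4],h);print(h,P,to(P))
```

```text
[ 0.4395 -0.2666  0.3748] [-0.4871 -0.077  -0.1468 -0.444  -1.215  -0.5329] turn [ 0.0016 -0.0035 -0.0021]
0.055 [ 0.5521 -0.2109  0.1525] [ 0.0093 -0.0042  2.5528]
0.155 [ 0.5072 -0.233   0.2391] [ 0.0148 -0.0017  1.5529]
```

{"op": "arm_command", "data": {"series": [0,0,0,0,0,1,0.7,0,0,0,0,0,1,0.7,0,0,0,0,0,1,0.7]}}

```text
t: 9.93
eef_pos: [0.4842, -0.2416, 0.2854]
ee_rot: [3.134, 0.516, -2.685]
force: [-1.0, -0.2, 0.4]
width: 0.0614
gripper_force: 0.0
```

{"op": "arm_command", "data": {"series": [0,0,0,0,0,0.4,0.7,0,0,0,0,0,0.8,0.7,0,0,0,0,0,0.9,0.7,0,0,0,0,0,0.9,0.7]}}

```text
t: 10.42
eef_pos: [0.5246, -0.2238, 0.2115]
ee_rot: [3.14, 0.52, -2.682]
force: [-0.0, -0.5, 0.5]
width: 0.0614
gripper_force: 0.0
```

Run:
```python
from plan import *
print(p,s["force"])
for h in(.055,):P=Wp(q[5]-.005,q[4],h);print(h,P,to(P))
im=arm.grab_frame("scene");cv2.imwrite("pics/s3.png",cv2.resize(im[220:350,320:480],(800,600)[:2] and (736,598),interpolation=cv2.INTER_CUBIC))
```

```text
[ 0.5246 -0.2238  0.2115] [-0.0105 -0.5103  0.5105]
0.055 [ 0.5521 -0.2109  0.1525] [ 0.0292 -0.0073  0.6625]
```

View pics/s3.png

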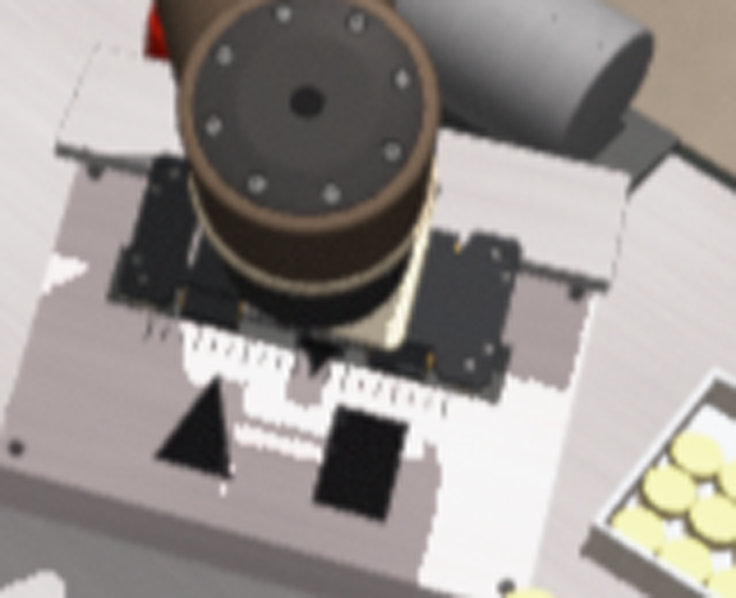

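The picture shows the gripper in front of the ledge over the slider. The pointer tip is visible at (318,373) and the triangle tip at (218,378).

{"op": "arm_command", "data": {"series": [0,0,0,0.03,0,0.2,0.7,0,0,0,0.03,0,0.4,0.7]}}

```text
t: 10.72
eef_pos: [0.5402, -0.2169, 0.1761]
ee_rot: [-3.14, 0.523, -2.683]
force: [-0.2, 0.2, -0.2]
width: 0.0615
gripper_force: 0.0
```

{"op": "arm_command", "data": {"series": [0,0,0,0,0,0.1,0.7,0,0,0,0,0,0.2,0.7,0,0,0,0,0,0.2,0.7]}}

```text
t: 11.1
eef_pos: [0.5485, -0.2117, 0.1566]
ee_rot: [3.139, 0.52, -2.684]
force: [-0.2, -0.2, 1.0]
width: 0.0611
gripper_force: 0.0
```

{"op": "arm_command", "data": {"series": [0,0,0,0,0,0,0.2,0,0,0,0,0,0,0.2,0,0,0,0,0,0,0.2,0,0,0,0,0,0,0.2,0,0,0,0,0,0,0.2,0,0,0,0,0,0,0.2], "force": 15}}

```text
t: 11.85
eef_pos: [0.5486, -0.2121, 0.1574]
ee_rot: [3.141, 0.521, -2.683]
force: [-0.4, -2.2, 0.8]
width: 0.022
gripper_force: 15.0
```

```bash
cat > cl.py <<'E'
from plan import *
import sys
im=arm.grab_frame("scene");cv2.imwrite(f"pics/{sys.argv[1]}.png",cv2.resize(im[270:350,340:440],(800,640),interpolation=cv2.INTER_CUBIC)[:600])
def yc(px,u,h):  # console y of scene pixel on line at panel (u,h)
    f=least_squares(lambda v:proj("scene",Wp(v[0],v[1],h))-px,[u,0]);return f.x
if len(sys.argv)>2:pass
print(p,s["width"],s["gripper_force"],s["force"], "tcp in console y",(Rz(q[2]).T@(p-[q[0],q[1],0])))
E
python3 cl.py s4
python3 - <<'E'
from plan import *
g=lambda u,v:(320+u/4.6-.4,220+v/4.6-.4)
for h in (.003,.006,.010):
    f=least_squares(lambda v:proj("scene",Wp(v[0],v[1],h))-g(318,373),[0,0]);print("ptr h",h,f.x)
f=least_squares(lambda v:proj("scene",Wp(v[0],v[1],.010))-g(218,378),[0,0]);print("tip",f.x)
E
```

```text
[ 0.5486 -0.2121  0.1574] 0.022029164611387896 14.999311119318008 [-0.4464 -2.1807  0.826 ] tcp in console y [-0.0123 -0.01    0.1574]
ptr h 0.003 [-0.0004 -0.0128]
ptr h 0.006 [-0.0008 -0.0129]
ptr h 0.01 [-0.0013 -0.0131]
tip [-0.0196  0.043 ]
```

{"op": "arm_command", "data": {"series": [0,0,0,0,0.08,0,0.2,0,0,0,0,0.17,0,0.2,0,0,0,0,0.25,0,0.2,0,0,0,0,0.33,0,0.2,0,0,0,0,0.42,0,0.2,0,0,0,0,0.5,0,0.2,0,0,0,0,0.5,0,0.2]}}

```text
t: 12.78
eef_pos: [0.5257, -0.1659, 0.1574]
ee_rot: [3.139, 0.521, -2.683]
force: [-3.3, 1.1, 5.2]
width: 0.0217
gripper_force: 15.0
```

```bash
python3 cl.py s5
```

```text
[ 0.5257 -0.1659  0.1574] 0.02168250458306769 15.007808804512024 [-3.3375  1.0933  5.1595] tcp in console y [-0.0124  0.0416  0.1574]
```

View pics/s5.png

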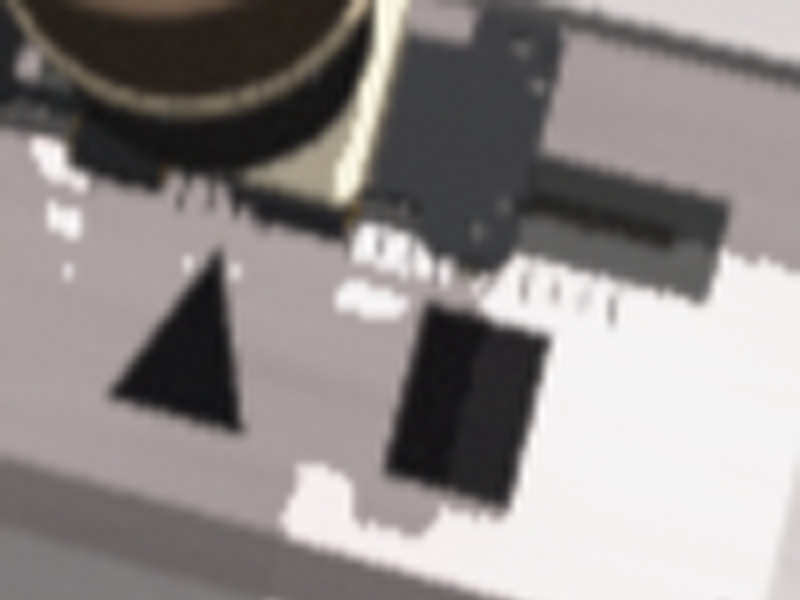

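The triangle tip is at crop (219,250), which is scene (367.4,301.3). The pointer is in the gripper's shadow just above it, near (222,205), so I read the raw pixels.

Run:
```python
from plan import *
im=arm.grab_frame("scene").mean(2).astype(int)
print("cols",list(range(358,380)))
for r in range(291,312):print(r,im[r,358:380])
for u,y,h in((q[5]-.042,.0439,.01),(q[5]-.03,.0439,.006),(q[5]-.03,.0416,.006),(q[5]-.02,.0416,.006)):print(proj("scene",Wp(u,y,h)))
```

```text
cols [358, 359, 360, 361, 362, 363, 364, 365, 366, 367, 368, 369, 370, 371, 372, 373, 374, 375, 376, 377, 378, 379]
291 [ 35  39  56  81  78  45  51  46  42  45  33  46  67 104 118 126 148 152
 153 155 155 156]
292 [ 34  38  75 130 129  83 118 105  72  74  51  52  76 108 116 128 134 145
 151 152 153 155]
293 [ 67  60 109 151 139 118 152 145 101 124  84  47  58  71  71  87  91 111
 122 132 140 146]
294 [131 127 147 155 118 143 160 155 114 148 104  46  41  49  42  49  51  65
  74  88 100 113]
295 [160 159 162 158 114 155 162 145 116 154 135  65  73  62  42  37  38  38
  41  48  51  64]
296 [163 164 164 161 144 161 162 151 144 160 155  92 125  91  45  33  34  34
  35  36  37  39]
297 [163 164 164 164 162 163 163 162 162 164 161 139 155 121  81  49  56  46
  37  34  33  33]
298 [163 164 165 164 163 163 164 164 164 165 163 162 163 148 120 108 124 106
  83  63  51  43]
299 [164 164 164 164 164 164 164 164 164 163 165 165 165 163 151 150 159 149
 139 131 126 103]
300 [164 164 164 164 164 165 164 165 159 149 162 164 166 165 165 164 166 165
 163 163 163 149]
301 [165 166 165 165 165 172 166 1
[... 390 characters left out ...]
 138 167 166 165 165 165 165 164
 164 164 164 166]
306 [164 166 165 162 132  71  31  24  23  46 125 159 164 165 165 165 165 166
 165 164 165 164]
307 [164 165 163 142  85  37  20  23  23  43 111 160 164 165 165 165 164 165
 166 165 166 165]
308 [164 164 157 108  47  23  19  22  24  39  98 157 164 165 166 166 166 165
 165 165 165 166]
309 [161 157 122  64  29  24  21  23  22  36  96 157 165 165 166 165 165 166
 167 165 166 165]
310 [156 128  70  33  22  21  23  21  18  31  84 154 164 165 165 165 165 166
 166 166 166 166]
311 [137  82  36  25  22  21  21  22  22  26  67 153 163 164 165 164 164 164
 165 166 166 166]
[367.0963 300.1534]
[368.3093 296.1462]
[369.12   296.3627]
[370.0555 292.869 ]
```

{"op": "arm_command", "data": {"series": [0,0,0,0,0.02,0,0.2,0,0,0,0,0.03,0,0.2,0,0,0,0,0.03,0,0.2]}}

```text
t: 13.25
eef_pos: [0.5252, -0.1646, 0.1574]
ee_rot: [3.141, 0.521, -2.684]
force: [0.1, -3.5, 2.5]
width: 0.022
gripper_force: 15.0
```

{"op": "arm_command", "data": {"series": [0,0,0,0,0,0,0.6,0,0,0,0,0,0,0.6,0,0,0,0,0,0,0.6,0,0,0,0,0,0,0.6]}}

```text
t: 13.75
eef_pos: [0.5249, -0.1642, 0.1571]
ee_rot: [3.14, 0.521, -2.684]
force: [-0.5, 0.1, 0.0]
width: 0.0514
gripper_force: 0.0
```

{"op": "arm_command", "data": {"series": [0,0,0,0.02,0,-0.5,0.6,0,0,0,0.05,0,-1,0.6,0,0,0,0.05,0,-1,0.6]}}

```text
t: 14.12
eef_pos: [0.4768, -0.1897, 0.2455]
ee_rot: [-3.137, 0.525, -2.681]
force: [0.4, 0.5, -0.0]
width: 0.0523
gripper_force: 0.0
```

{"op": "arm_command", "data": {"series": [0,0,0,0,0,-1,0.6,0,0,0,0,0,-1,0.6,0,0,0,0,0,-1,0.6]}}

```text
t: 14.5
eef_pos: [0.4322, -0.2114, 0.3309]
ee_rot: [-3.139, 0.524, -2.682]
force: [0.4, -0.3, -1.1]
width: 0.0525
gripper_force: 0.0
```

```bash
python3 cl.py s6
python3 - <<'E'
import cv2
im=cv2.imread("pics/s6.png");cv2.imwrite("pics/s6c.png",cv2.resize(im[100:450,50:500],(800,600)))
E
```

```text
[ 0.4322 -0.2114  0.3309] 0.05247163606325427 0.0 [ 0.3871 -0.3474 -1.0526] tcp in console y [-0.1164  0.042   0.3309]
```

View pics/s6.png

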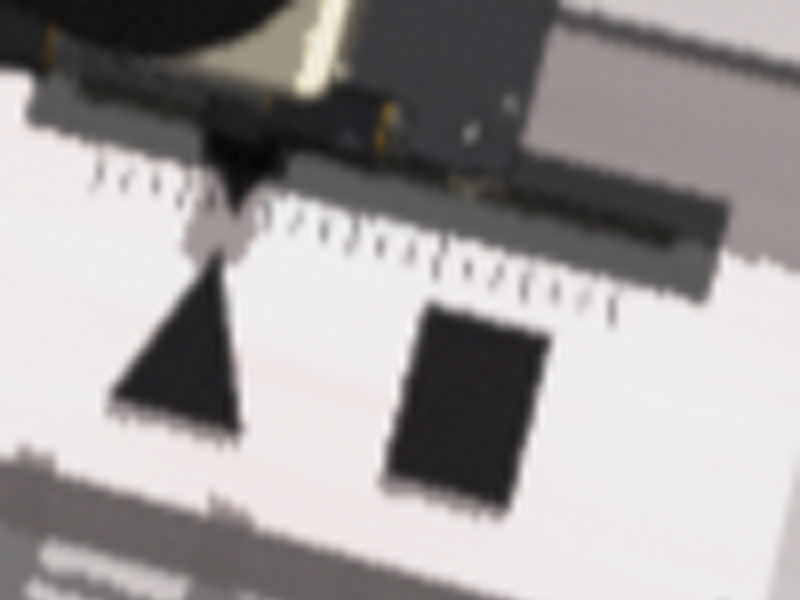

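The pointer tip is at crop (236,210) and the triangle tip at (217,252). It is close but perhaps 2 mm short, so I compute the apexes from sub-pixel edges.

```bash
cat > apex.py <<'E'
from plan import *
def apex(g,rows,c0,c1,th):
    L=[];Rr=[]
    for r in rows:
        a=g[r];m=c0+np.argmin(a[c0:c1])
        i=m
        while a[i]<th:i-=1
        j=m
        while a[j]<th:j+=1
        L.append((r,i+(a[i]-th)/(a[i]-a[i+1])));Rr.append((r,j-(a[j]-th)/(a[j]-a[j-1])))
    l=np.polyfit(*np.array(L).T,1);k=np.polyfit(*np.array(Rr).T,1);y=(k[1]-l[1])/(l[0]-k[0])
    return np.array([np.polyval(l,y),y]),L,Rr
if __name__=="__main__":
    g=np.mean([arm.grab_frame("scene").mean(2) for _ in range(3)],0)
    for r in range(288,304):print(r,g[r,362:378].astype(int))
    a,L,Rr=apex(g,range(305,317),358,372,100);print("tri apex",a);base=np.round([L[-1],Rr[-1]],2)
    b,Lp,Rp=apex(g,range(291,296),366,374,95);print("ptr apex",b,np.round(Lp,1)[:,1],np.round(Rp,1)[:,1])
    sol=lambda px,h:least_squares(lambda v:proj("scene",Wp(v[0],v[1],h))-px,[0,0]).x
    print("tri u,y",sol(a,.01));[print("ptr",h,sol(b,h)) for h in(.003,.006,.01,.013)]
    print(proj("scene",Wp(q[5]-.042,.0439,.01)),proj("scene",Wp(q[5]-.102,.0439+.024,.01)),proj("scene",Wp(q[5]-.102,.0439-.024,.01)))
E
python3 apex.py
```

```text
288 [90 90 87 48 19  8  9 10 11 16 11 13 17 23 25 27]
289 [96 90 87 50 25 12  9  9 10 10 10 11 18 33 52 58]
290 [139 103 109  71  52  26  15  11  10   7   9  12  22  39  76  82]
291 [208 165 183 133 104  60  27  16  16  13  16  23  31  48  86  90]
292 [229 173 191 157 135  89  38  20  20  26  46  68  61  74  88  91]
293 [218 181 201 160 127 122  55  23  28  63 113 122 116 105 104  96]
294 [181 215 199 154 110 138  71  31  59 119 150 166 173 157 188 143]
295 [175 225 174 138 108 141  92  50 100 147 160 163 218 219 231 211]
296 [219 228 169 142 134 149 128  83 132 159 198 161 229 236 233 203]
297 [233 207 162 152 152 153 149 129 149 163 205 173 231 235 220 191]
298 [233 176 155 154 154 154 154 152 154 161 195 193 233 235 199 222]
299 [231 171 155 154 154 153 154 155 155 170 220 226 236 236 221 234]
300 [212 164 154 154 149 139 152 154 162 212 234 237 238 238 237 237]
301 [218 171 155 150 120 106 148 156 173 231 237 238 238 238 238 238]
302 [235 215 166 141  80  82 154 168 213 235 237 237 238 238 238 238]
303 [237 233 183 113  55  86 201 217 233 236 237 237 237 237 238 238]
tri apex [366.6099 301.4828]
ptr apex [367.8684 294.5403] [366.2 366.9 367.4 367.6 367.9] [415.  418.9 371.6 370.6 369.9]
tri u,y [-0.0191  0.0442]
ptr 0.003 [0.0012 0.0465]
ptr 0.006 [0.0008 0.0462]
ptr 0.01 [0.0003 0.0458]
ptr 0.013 [-0.0001  0.0456]
[367.0963 300.1534] [352.8617 319.0945] [369.96   323.8639]
```

Run:
```python
from plan import *
sol=lambda px,h:least_squares(lambda v:proj("scene",Wp(v[0],v[1],h))-px,[0,0]).x
for a in((366.6,300.2),(366.6,301.4)):print("tri",sol(a,.01))
for b in((369,296.7),(369,297.5)):
  for h in(.003,.006,.01):print("ptr",b,h,sol(b,h))
```

```text
tri [-0.0157  0.0452]
tri [-0.0189  0.0443]
ptr (369, 296.7) 0.003 [-0.0038  0.0419]
ptr (369, 296.7) 0.006 [-0.0042  0.0417]
ptr (369, 296.7) 0.01 [-0.0047  0.0413]
ptr (369, 297.5) 0.003 [-0.006   0.0414]
ptr (369, 297.5) 0.006 [-0.0063  0.0411]
ptr (369, 297.5) 0.01 [-0.0068  0.0408]
```

Within one camera the pointer is about 2.8 mm short, so I re-grip and shift it that far.

{"op": "arm_command", "data": {"series": [0,0,0,0,0.03,0.5,0.6,0,0,0,0,0.03,1,0.6,0,0,0,0,0.03,1,0.6]}}

```text
t: 15.08
eef_pos: [0.4741, -0.1838, 0.2363]
ee_rot: [3.132, 0.515, -2.686]
force: [-0.1, -0.7, 1.2]
width: 0.0527
gripper_force: 0.0
```

{"op": "arm_command", "data": {"series": [0,0,0,-0.02,0,0.4,0.6,0,0,0,-0.02,0,0.8,0.6,0,0,0,-0.02,0,0.98,0.6,0,0,0,-0.02,0,0.98,0.6]}}

```text
t: 15.58
eef_pos: [0.5203, -0.1631, 0.1568]
ee_rot: [3.139, 0.519, -2.684]
force: [0.0, 0.0, 0.7]
width: 0.0525
gripper_force: 0.0
```

Run:
```python
from plan import *
print(p,s["force"],Rz(q[2]).T@(p-[q[0],q[1],0]))
```

```text
[ 0.5203 -0.1631  0.1568] [0.0157 0.0038 0.6666] [-0.016   0.0464  0.1568]
```

{"op": "arm_command", "data": {"series": [0,0,0,-0.03,0,0,0.6,0,0,0,-0.03,0,0,0.2,0,0,0,-0.03,0,0,0.2,0,0,0,-0.03,0,0,0.2,0,0,0,-0.03,0,0,0.2,0,0,0,-0.03,0,0,0.2]}}

```text
t: 16.32
eef_pos: [0.523, -0.1627, 0.1595]
ee_rot: [3.141, 0.521, -2.683]
force: [-2.1, -2.5, 3.9]
width: 0.0219
gripper_force: 15.0
```

Run:
```python
from plan import *
print(p,s["width"],s["force"],Rz(q[2]).T@(p-[q[0],q[1],0]))
```

```text
[ 0.523  -0.1627  0.1595] 0.021917936180897973 [-2.0513 -2.5395  3.8787] [-0.0134  0.0456  0.1595]
```

{"op": "arm_command", "data": {"series": [0,0,0,0,0.01,0,0.2,0,0,0,0,0.01,0,0.2,0,0,0,0,0.01,0,0.6,0,0,0,0,0.01,0,0.6,0,0,0,0,0.01,0,0.6,0,0,0,0,0.01,0,0.6]}}

```text
t: 17.08
eef_pos: [0.5222, -0.161, 0.1588]
ee_rot: [3.14, 0.521, -2.684]
force: [-0.2, -0.9, 0.2]
width: 0.0514
gripper_force: 0.0
```

{"op": "arm_command", "data": {"series": [0,0,0,0.02,0,-0.5,0.6,0,0,0,0.05,0,-1,0.6,0,0,0,0.05,0,-1,0.6]}}

```text
t: 17.45
eef_pos: [0.4742, -0.1865, 0.2473]
ee_rot: [-3.137, 0.525, -2.681]
force: [1.2, 0.3, -0.5]
width: 0.0521
gripper_force: 0.0
```

{"op": "arm_command", "data": {"series": [0,0,0,0,0,-1,0.6,0,0,0,0,0,-1,0.6,0,0,0,0,0,-1,0.6]}}

```text
t: 17.82
eef_pos: [0.4296, -0.2082, 0.3326]
ee_rot: [-3.139, 0.524, -2.682]
force: [1.0, -0.2, -1.1]
width: 0.0527
gripper_force: 0.0
```

Run:
```python
from plan import *
g=np.mean([arm.grab_frame("scene").mean(2) for _ in range(3)],0)
for r in range(290,304):print(r,g[r,362:376].astype(int))
print(p,"turn to down",Ro.from_matrix(R0.T@Ro.from_euler("xyz",[np.pi,0,-np.pi+.02]).as_matrix()).as_rotvec()/(np.pi/2),s["q"])
```

```text
290 [139  92  74  56  26  14  14  13   8   9  19  30  47  84]
291 [204 126 122 115  54  21  19  17  16  21  31  37  60  88]
292 [227 134 144 142  81  32  19  19  32  63  84  77  84  91]
293 [213 133 146 147  85  35  23  37  69 128 182 137 123 107]
294 [171 143 150 146  88  41  44  84  97 164 225 182 174 157]
295 [156 150 152 136  98  78  93 110 126 208 230 178 218 219]
296 [167 153 151 141 131 128 133 109 150 228 230 168 229 235]
297 [171 154 153 151 151 151 150 132 162 229 219 173 231 235]
298 [170 154 153 153 153 154 153 152 172 229 208 192 233 234]
299 [162 154 153 153 153 153 154 162 211 233 227 226 236 235]
300 [156 154 154 153 149 139 152 172 230 237 236 236 237 237]
301 [170 161 155 150 120 108 162 212 234 237 237 238 237 237]
302 [219 209 166 140  79  95 204 232 237 237 237 237 238 237]
303 [236 232 182 113  55  97 226 236 237 237 237 237 237 237]
[ 0.4296 -0.2082  0.3326] turn to down [0.0716 0.3285 0.2727] [-0.3552 -0.1547 -0.3155 -0.4252 -1.0707 -0.6153]
```

A fixed scale tick at column 369 contaminated that last reading. I'll move the arm aside and measure with a clear view of the grip.

{"op": "arm_command", "data": {"series": [0,0,0,-0.7,1,0,0.6,0,0,0,-0.7,1,0,0.6,0,0,0,-0.7,1,0,0.6]}}

```text
t: 18.35
eef_pos: [0.4398, -0.0856, 0.3649]
ee_rot: [3.14, 0.522, -2.674]
force: [0.6, 0.1, -0.1]
width: 0.0524
gripper_force: 0.0
```

{"op": "arm_command", "data": {"series": [0,0,0,-0.7,1,0,0.6,0,0,0,-0.7,1,0,0.6,0,0,0,-0.7,1,0,0.6]}}

```text
t: 18.73
eef_pos: [0.4495, 0.0288, 0.3992]
ee_rot: [3.14, 0.52, -2.677]
force: [-0.0, -1.3, -0.8]
width: 0.0526
gripper_force: 0.0
```

Run:
```python
from plan import *
S=np.mean([arm.grab_frame("scene") for _ in range(3)],0).astype(np.uint8);T=np.mean([arm.grab_frame("top") for _ in range(3)],0).astype(np.uint8)
cv2.imwrite("pics/s7f.png",S);cv2.imwrite("pics/t7f.png",T)
print(p)
rs=lambda im,x,y,w,h,W,H:cv2.resize(im[y:y+h,x:x+w],(W,H),interpolation=cv2.INTER_CUBIC)
cl=lambda im:np.clip(im.astype(float)*1.6,0,255).astype(np.uint8)
o=np.hstack([rs(S,345,275,40,60,400,600),rs(T,395,225,40,60,400,600)])
cv2.imwrite("pics/c7.png",cl(o))
```

```text
[0.4495 0.0288 0.3992]
```

View pics/c7.png

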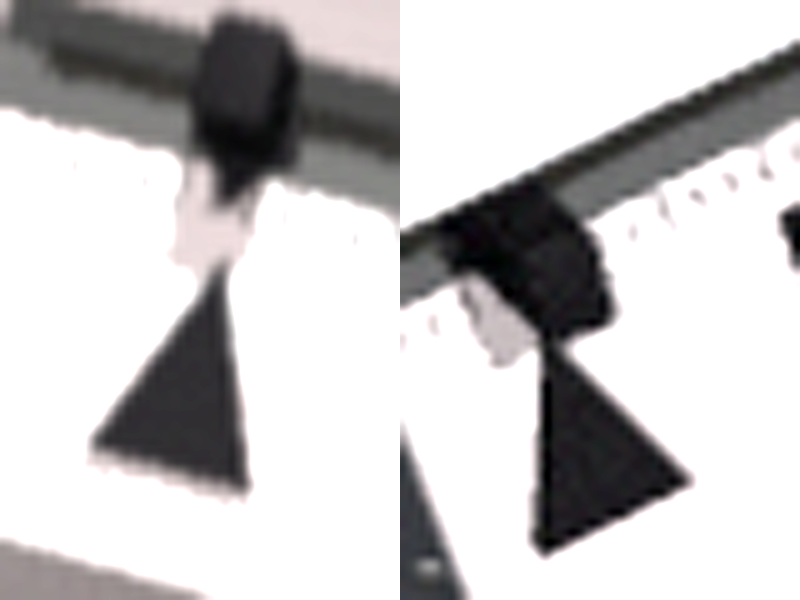

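The left (scene) half shows the grip, with the pointer tip at (226,203) and the triangle apex at (222,260). In the right (top) half the grip's lower top edge runs from (545,345) to (612,318), and the triangle base corners are at (540,555) and (690,480).

Run:
```python
from plan import *
S=cv2.imread("pics/s7f.png").mean(2)
a=lambda u,v:np.array([345+u/10-.45,275+v/10-.45]);b=lambda u,v:np.array([395+(u-400)/10-.45,225+v/10-.45])
def run(name,tri_s,tri_t,grip_t,ptr_s,grip_s,pw=1):
    def res(v):
        dx,dy,u0,yt,yg,hp,dsx,dsy=v
        W=lambda u,y,h:Wp(u+u0,y,h)+[dx,dy,0]
        r=[]
        off=np.array([dsx,dsy])
        for (du,dyy),ps,pt in zip(((-.042,0),(-.102,.024),(-.102,-.024)),tri_s,tri_t):
            if ps is not None:r.append(proj("scene",W(du,yt+dyy,.01))+off-ps)
            if pt is not None:r.append(proj("top",W(du,yt+dyy,.01))-pt)
        for (du,dyy),ps in grip_s:r.append(proj("scene",W(du,yg+dyy,.067))+off-ps)
        for (du,dyy),pt in grip_t:r.append(proj("top",W(du,yg+dyy,.067))-pt)
        if ptr_s is not None:r.append(pw*(proj("scene",W(-.03,yg,hp))+off-ptr_s))
        r.append(np.array([dx,dy])/.002*.5);r.append(off*.5);r.append(np.array([(hp-.006)/.004*.5]))
        return np.concatenate(r)
    f=least_squares(res,[0,0,q[5],.044,.047,.006,0,0]);v=f.x
    print(name,"u0 %.4f tri %.4f slider %.4f diff(mm) %.2f"%(v[2],v[3],v[4],1000*(v[4]-v[3])),"hp",round(v[5],4),"rms",np.sqrt(np.mean(f.fun**2)).round(2)); return f
ts=(a(222,258),a(92,440),a(249,485));tt=(b(547,335),b(540,555),b(690,480))
gt=[((-.015,.011),b(545,345)),((-.015,-.011),b(614,318))]
gs=[((.015,.011),a(213,14)),((.015,-.011),a(295,35)),((-.015,-.011),a(283,140)),((-.015,.011),a(196,120))]
f=run("all",ts,tt,gt,a(226,205),gs);print(f.fun[:26].reshape(-1,2).round(2).tolist())
run("scene ptr",ts,tt,[],a(226,205),[])
run("top",ts,tt,gt,None,[])
run("scene grip",ts,tt,[],None,gs)
```

```text
all u0 0.0275 tri 0.0453 slider 0.0480 diff(mm) 2.69 hp 0.0089 rms 0.54
[[0.46, -0.14], [-0.24, 0.01], [-0.77, 0.58], [-0.63, -0.17], [0.62, 0.84], [-0.04, -0.19], [0.64, -0.68], [0.49, -0.71], [-1.22, -0.35], [-0.59, -0.47], [0.15, 0.7], [0.92, -0.27], [0.26, 0.75]]
scene ptr u0 0.0278 tri 0.0447 slider 0.0482 diff(mm) 3.50 hp 0.0068 rms 0.33
top u0 0.0284 tri 0.0447 slider 0.0491 diff(mm) 4.34 hp 0.006 rms 0.39
scene grip u0 0.0269 tri 0.0446 slider 0.0460 diff(mm) 1.31 hp 0.006 rms 0.48
```

The combined estimates put the slider about 2.8 mm too far, so I go back and correct it.

{"op": "arm_command", "data": {"series": [0,0,0,0.7,-1,0,0.6,0,0,0,0.7,-1,0,0.6,0,0,0,0.7,-1,0,0.6]}}

```text
t: 19.4
eef_pos: [0.4388, -0.0957, 0.3636]
ee_rot: [3.139, 0.519, -2.693]
force: [0.8, 0.2, 0.2]
width: 0.0527
gripper_force: 0.0
```

{"op": "arm_command", "data": {"series": [0,0,0,0.7,-1,0,0.6,0,0,0,0.7,-1,0,0.6,0,0,0,0.7,-1,0,0.6,0,0,0,0.7,-1,0,0.6]}}

```text
t: 19.9
eef_pos: [0.4286, -0.2094, 0.3292]
ee_rot: [3.138, 0.52, -2.69]
force: [0.5, 0.3, 0.0]
width: 0.0526
gripper_force: 0.0
```

Run:
```python
from plan import *
print(p,"turn",Ro.from_matrix(R0.T@RG).as_rotvec()/(np.pi/2),to(Wp(q[5]-.005,.0447,.06)))
```

```text
[ 0.4286 -0.2094  0.3292] turn [ 0.0004 -0.0024 -0.0029] [-0.0785 -0.0083  2.0303]
```

{"op": "arm_command", "data": {"series": [0,0,0,0,-0.01,0.5,0.6,0,0,0,0,-0.01,1,0.6,0,0,0,0,-0.01,1,0.6]}}

```text
t: 20.27
eef_pos: [0.4739, -0.1831, 0.2403]
ee_rot: [3.135, 0.518, -2.682]
force: [-0.6, 0.1, 0.5]
width: 0.0524
gripper_force: 0.0
```

{"op": "arm_command", "data": {"series": [0,0,0,-0.06,0,0.4,0.6,0,0,0,-0.06,0,0.8,0.6,0,0,0,-0.06,0,0.98,0.6,0,0,0,-0.06,0,0.98,0.6,0,0,0,-0.06,0,0.98,0.6]}}

```text
t: 20.9
eef_pos: [0.5231, -0.1624, 0.163]
ee_rot: [-3.141, 0.522, -2.682]
force: [-0.1, -0.6, -0.6]
width: 0.0522
gripper_force: 0.0
```

{"op": "arm_command", "data": {"series": [0,0,0,0,0,0,0.2,0,0,0,0,0,0,0.2,0,0,0,0,0,0,0.2,0,0,0,0,0,0,0.2,0,0,0,0,0,0,0.2]}}

```text
t: 21.52
eef_pos: [0.5226, -0.1622, 0.1615]
ee_rot: [3.14, 0.521, -2.683]
force: [-3.7, -0.0, 4.1]
width: 0.022
gripper_force: 15.0
```

Run:
```python
from plan import *
print(p,s["width"],s["force"],"y",(Rz(q[2]).T@(p-[q[0],q[1],0])))
```

```text
[ 0.5226 -0.1622  0.1615] 0.022018262127120644 [-3.6621 -0.0096  4.0529] y [-0.0136  0.0463  0.1615]
```

{"op": "arm_command", "data": {"series": [0,0,0,0,-0.01,0,0.2,0,0,0,0,-0.018,0,0.2,0,0,0,0,-0.018,0,0.2,0,0,0,0,-0.018,0,0.2]}}

```text
t: 22.02
eef_pos: [0.5234, -0.1638, 0.1614]
ee_rot: [3.14, 0.521, -2.683]
force: [-2.5, -0.0, 5.2]
width: 0.0219
gripper_force: 15.0
```

Run:
```python
from plan import *
print(p,s["width"],s["force"],"y",(Rz(q[2]).T@(p-[q[0],q[1],0])))
```

```text
[ 0.5234 -0.1638  0.1614] 0.02185498402158194 [-2.5085 -0.0411  5.2264] y [-0.0136  0.0444  0.1614]
```

{"op": "arm_command", "data": {"series": [0,0,0,0,0,0,0.6,0,0,0,0,0,0,0.6,0,0,0,0,0,0,0.6,0,0,0,0,0,0,0.6]}}

```text
t: 22.52
eef_pos: [0.5234, -0.1638, 0.1612]
ee_rot: [3.14, 0.521, -2.684]
force: [-0.2, 1.1, 0.1]
width: 0.0512
gripper_force: 0.0
```

{"op": "arm_command", "data": {"series": [0,0,0,0.02,0,-0.5,0.6,0,0,0,0.05,0,-1,0.6,0,0,0,0.05,0,-1,0.6]}}

```text
t: 22.9
eef_pos: [0.4754, -0.1891, 0.2496]
ee_rot: [-3.137, 0.525, -2.681]
force: [0.7, -0.8, -0.9]
width: 0.0524
gripper_force: 0.0
```

{"op": "arm_command", "data": {"series": [0,0,0,0,0,-1,0.6,0,0,0,0,0,-1,0.6,0,0,0,0,0,-1,0.6]}}

```text
t: 23.28
eef_pos: [0.4307, -0.2109, 0.3349]
ee_rot: [-3.139, 0.524, -2.682]
force: [0.4, -0.2, -0.4]
width: 0.0528
gripper_force: 0.0
```

{"op": "arm_command", "data": {"series": [0,0,0,-0.7,1,0,0.6,0,0,0,-0.7,1,0,0.6,0,0,0,-0.7,1,0,0.6]}}

```text
t: 23.65
eef_pos: [0.441, -0.0881, 0.3674]
ee_rot: [3.14, 0.523, -2.674]
force: [0.7, 0.5, -0.7]
width: 0.0526
gripper_force: 0.0
```

{"op": "arm_command", "data": {"series": [0,0,0,-0.7,1,0,0.6,0,0,0,-0.7,1,0,0.6,0,0,0,-0.7,1,0,0.6]}}

```text
t: 24.02
eef_pos: [0.4507, 0.0263, 0.4016]
ee_rot: [3.14, 0.52, -2.678]
force: [0.4, 0.1, -0.4]
width: 0.0528
gripper_force: 0.0
```

Run:
```python
from plan import *
S=np.mean([arm.grab_frame("scene") for _ in range(3)],0).astype(np.uint8);T=np.mean([arm.grab_frame("top") for _ in range(3)],0).astype(np.uint8)
cv2.imwrite("pics/s8f.png",S)
s7=cv2.imread("pics/s7f.png");t7=cv2.imread("pics/t7f.png")
g=lambda i:i.mean(2).astype(np.float32)
# grip shift between placements (native px), slider region only
for n,A,B,(x,y,w,h) in(("scene",s7,S,(363,276,13,14)),("top",t7,T,(405,245,12,12))):
    pt=g(A)[y:y+h,x:x+w];R=cv2.matchTemplate(cv2.resize(g(B)[y-6:y+h+6,x-6:x+w+6],None,fx=8,fy=8,interpolation=cv2.INTER_CUBIC),cv2.resize(pt,None,fx=8,fy=8,interpolation=cv2.INTER_CUBIC),cv2.TM_CCOEFF_NORMED)
    _,m,_,l=cv2.minMaxLoc(R);print(n,"shift px",l[0]/8-6,l[1]/8-6,m)
G=g(S)
for r in range(290,304):print(r,G[r,362:376].astype(int))
print(proj("scene",Wp(q[5],.0475,.067))-proj("scene",Wp(q[5],.0447,.067)))
valve=(.538,.222);print(p,"to pre-valve",np.array([.63,.2245,.40])-p,"turn",Ro.from_matrix(R0.T@Ro.from_euler("xyz",[np.pi,0,3.123]).as_matrix()).as_rotvec()/(np.pi/2), to(np.array([.63,.2255,.40])))
```

```text
scene shift px 0.75 0.25 0.9963674545288086
top shift px 0.75 -0.375 0.9802565574645996
290 [128  92  82  59  35  16   9   9   9   9   9  15  33  54]
291 [192 146 123 109  78  31  16  13  13  10  14  25  39  64]
292 [217 154 139 135 113  51  20  19  17  30  64  68  70  75]
293 [201 159 143 138 110  68  28  17  31  83 163 125 113  98]
294 [166 190 151 135  93  79  36  31  66 130 210 168 160 144]
295 [154 175 147 126  96 110  60  61  99 148 214 164 202 203]
296 [195 154 141 130 123 133 111  84 124 153 210 155 218 225]
297 [220 157 142 140 140 140 136 120 138 155 194 160 220 225]
298 [219 157 142 142 141 141 142 140 148 190 187 178 222 223]
299 [191 149 141 141 142 141 142 143 160 217 214 213 225 225]
300 [162 143 142 141 138 127 141 149 196 224 225 226 226 227]
301 [164 149 142 139 110  97 137 159 219 226 226 226 227 227]
302 [204 194 153 129  73  75 147 195 223 226 226 226 227 227]
303 [225 221 168 104  50  79 189 221 225 226 227 227 226 227]
[-1.0266 -0.2675]
[0.4507 0.0263 0.4016] to pre-valve [ 0.1793  0.1982 -0.0016] turn [0.0808 0.3245 0.3005] [-2.1573  0.9769  1.2554]
```

The slider now lines up to within about 1 mm. Next, back to the valve.

{"op": "arm_command", "data": {"series": [0.081,0.325,0.3,-0.9,0.4,0.5,0.5,0.081,0.325,0.3,-0.9,0.4,0.5,0.5,0.081,0.325,0.3,-0.9,0.4,0.5,0.5,0.081,0.325,0.3,-0.9,0.4,0.5,0.5,0.081,0.325,0.3,-0.9,0.4,0.5,0.5,0.081,0.325,0.3,-0.9,0.4,0.5,0.5]}}

```text
t: 25.08
eef_pos: [0.5257, 0.1033, 0.403]
ee_rot: [-3.141, 0.0, 3.117]
force: [-0.3, -0.5, 0.2]
width: 0.044
gripper_force: 0.0
```

{"op": "arm_command", "data": {"series": [0,0,0,-1,1,0,0.5,0,0,0,-1,1,0,0.5,0,0,0,-1,1,0,0.5]}}

```text
t: 25.45
eef_pos: [0.6289, 0.2032, 0.4022]
ee_rot: [-3.141, -0.001, 3.119]
force: [0.3, -0.6, -0.8]
width: 0.0437
gripper_force: 0.0
```

Run:
```python
from plan import *
print(p,s["ee_rot"],"turn",Ro.from_matrix(R0.T@Ro.from_euler("xyz",[np.pi,0,-np.pi+.05]).as_matrix()).as_rotvec()/(np.pi/2), to(np.array([.63,.228,.146])))
```

```text
[0.6289 0.2032 0.4022] [-3.1412 -0.0006  3.1188] turn [-0.0002 -0.0004 -0.0463] [-0.0072  0.2491  2.5621]
```

{"op": "arm_command", "data": {"series": [0,0,-0.046,0,0.25,0.5,0.55,0,0,-0.046,0,0.25,1,0.55,0,0,-0.046,0,0.25,1,0.55]}}

```text
t: 25.82
eef_pos: [0.6261, 0.2255, 0.3007]
ee_rot: [-3.139, -0.005, -3.093]
force: [-0.5, -0.5, 0.4]
width: 0.048
gripper_force: 0.0
```

{"op": "arm_command", "data": {"series": [0,0,0,0,0,0.5,0.55,0,0,0,0,0,0.9,0.55,0,0,0,0,0,0.9,0.55]}}

```text
t: 26.2
eef_pos: [0.6278, 0.2259, 0.214]
ee_rot: [-3.14, -0.001, -3.094]
force: [-0.5, 0.0, 0.9]
width: 0.0479
gripper_force: 0.0
```

{"op": "arm_command", "data": {"series": [0,0,0,0,0,0.2,0.55,0,0,0,0,0,0.4,0.55,0,0,0,0,0,0.66,0.55,0,0,0,0,0,0.66,0.42,0,0,0,0,0,0.66,0.42]}}

```text
t: 26.82
eef_pos: [0.6298, 0.2275, 0.1509]
ee_rot: [3.141, 0.004, -3.093]
force: [-0.1, 0.8, 1.2]
width: 0.0378
gripper_force: 0.0
```

```bash
cat > arc.py <<'E'
from plan import *
import sys
step,n=float(sys.argv[1]),int(sys.argv[2])
c=np.array([.538,.222]);r0=p[:2]-c;R=R0[:2,:2]
print(p,s["ee_rot"],s["width"],s["force"],"r",np.linalg.norm(r0),"ang",np.arctan2(r0[1],r0[0]))
for k in range(1,n+1):
    a=np.radians(step*k);d=Rz(a)[:2,:2]@r0-r0;print(k,round(-a/(np.pi/2),3),np.round(R.T@d/.1,3))
E
python3 arc.py 9.5 8
```

```text
[0.6298 0.2275 0.1509] [ 3.1405  0.0037 -3.0928] 0.03780971071550565 [-0.1386  0.7672  1.1599] r 0.09201335145412133 ang 0.05970995425272703
1 -0.106 [0.014 0.152]
2 -0.211 [0.053 0.299]
3 -0.317 [0.116 0.438]
4 -0.422 [0.201 0.564]
5 -0.528 [0.306 0.675]
6 -0.633 [0.427 0.767]
7 -0.739 [0.562 0.838]
8 -0.844 [0.707 0.885]
```

{"op": "arm_command", "data": {"series": [0,0,0,0,0,0.05,0.42,0,0,-0.106,0.01,0.15,0.05,0.42,0,0,-0.21,0.05,0.3,0.05,0.42,0,0,-0.32,0.12,0.44,0.05,0.42,0,0,-0.42,0.2,0.56,0.05,0.42,0,0,-0.53,0.31,0.68,0.05,0.42,0,0,-0.63,0.43,0.77,0.05,0.42,0,0,-0.74,0.56,0.84,0.05,0.42]}}

```text
t: 27.82
eef_pos: [0.5689, 0.3086, 0.1434]
ee_rot: [-3.14, 0.001, -1.925]
force: [1.9, -2.1, -0.2]
width: 0.0371
gripper_force: 1.4
```

```bash
python3 arc.py 6 6
```

```text
[0.5689 0.3086 0.1434] [-3.1401  0.0008 -1.9252] 0.03714517907981426 [ 1.87   -2.0967 -0.2199] r 0.0919832282722403 ang 1.2285281099388163
1 -0.067 [0.006 0.096]
2 -0.133 [0.022 0.191]
3 -0.2 [0.048 0.284]
4 -0.267 [0.084 0.373]
5 -0.333 [0.129 0.458]
6 -0.4 [0.182 0.538]
```

{"op": "arm_command", "data": {"series": [0,0,-0.067,0.01,0.1,0,0.42,0,0,-0.133,0.02,0.19,0,0.42,0,0,-0.2,0.05,0.28,0,0.42,0,0,-0.267,0.08,0.37,0,0.42,0,0,-0.267,0.08,0.37,0,0.42]}}

```text
t: 28.45
eef_pos: [0.5308, 0.314, 0.1435]
ee_rot: [-3.141, 0.0, -1.512]
force: [0.4, 0.0, 0.1]
width: 0.0368
gripper_force: 0.0
```

{"op": "arm_command", "data": {"series": [0,0,-0.03,0,0.04,0,0.42,0,0,-0.05,0,0.07,0,0.42,0,0,-0.05,0,0.07,0,0.42]}}

```text
t: 28.82
eef_pos: [0.5248, 0.3134, 0.1432]
ee_rot: [-3.14, 0.0, -1.434]
force: [2.9, -2.0, 2.2]
width: 0.037
gripper_force: 1.8
```

```bash
python3 arc.py 3 2
```

```text
[0.5248 0.3134 0.1432] [-3.1401  0.     -1.4338] 0.03700197753372362 [ 2.8895 -1.9628  2.1792] r 0.0923534162694909 ang 1.7143875797578487
1 -0.033 [0.002 0.048]
2 -0.067 [0.006 0.096]
```

{"op": "arm_command", "data": {"series": [0,0,0,0,0.03,0,0.42,0,0,0,0,0.06,0,0.42,0,0,0,0,0.06,0,0.42]}}

```text
t: 29.2
eef_pos: [0.5236, 0.3134, 0.1435]
ee_rot: [-3.132, 0.001, -1.434]
force: [31.2, -3.3, -13.9]
width: 0.0376
gripper_force: 15.2
```

{"op": "arm_command", "data": {"series": [0,0,0,0,-0.06,0,0.42,0,0,0,0,-0.12,0,0.42,0,0,0,0,-0.12,0,0.5]}}

```text
t: 29.58
eef_pos: [0.5297, 0.3142, 0.1423]
ee_rot: [3.141, -0.0, -1.434]
force: [-0.2, -0.4, 0.6]
width: 0.0416
gripper_force: 0.0
```

{"op": "arm_command", "data": {"series": [0,0,0,0,0,-0.3,0.5,0,0,0,0,0,-0.8,0.5,0,0,0,0,0,-1,0.5]}}

```text
t: 29.95
eef_pos: [0.5302, 0.315, 0.2459]
ee_rot: [-3.139, 0.002, -1.432]
force: [-0.0, 0.5, -0.6]
width: 0.0435
gripper_force: 0.0
```

{"op": "arm_command", "data": {"series": [0,0,0,0.3,0.3,-1,0.5,0,0,0,0.6,0.6,-1,0.5,0,0,0,1,1,-1,0.5,0,0,0,1,1,-1,0.5]}}

```text
t: 30.45
eef_pos: [0.4423, 0.1991, 0.3447]
ee_rot: [-3.139, 0.003, -1.433]
force: [0.9, 0.9, 0.3]
width: 0.0435
gripper_force: 0.0
```

{"op": "arm_command", "data": {"series": [0,0,0,1,0.3,0,0.5,0,0,0,1,0.3,0,0.5,0,0,0,1,0.3,0,0.5]}}

```text
t: 30.82
eef_pos: [0.4278, 0.0965, 0.343]
ee_rot: [-3.141, 0.0, -1.435]
force: [0.4, 0.7, -0.3]
width: 0.044
gripper_force: 0.0
```

Run:
```python
from plan import *
S=arm.grab_frame("scene");T=arm.grab_frame("top");cv2.imwrite("pics/t9f.png",T);cv2.imwrite("pics/s9f.png",S);print(p)
o=np.zeros((600,800,3),np.uint8)
o[:300]=cv2.resize(T[130:350,60:647],(800,300)); o[300:]=cv2.resize(S[200:350,240:640],(800,300))
cv2.imwrite("pics/c9.png",o)
```

```text
[0.4278 0.0965 0.343 ]
```

View pics/c9.png

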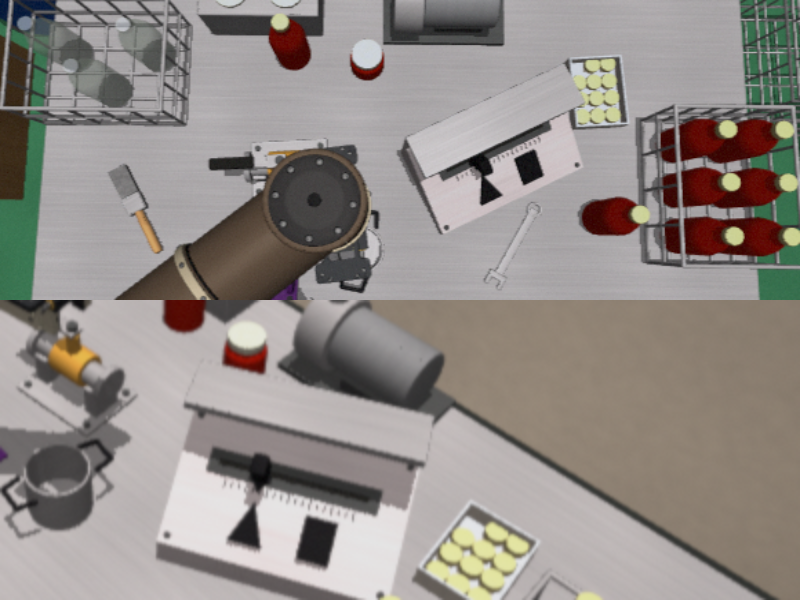

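The final picture shows the lever along the pipe at (232,163), the slider over the triangle at (482,170), and the loose things where they were.

```bash
python3 -c "
from station import arm
print(arm.job_done())"
```

```text
the job is handed in; nothing more can be done
None
```

The job is handed in at about 31 s: I shut the valve to its stop, set the slider to the triangular marker (within about 1 mm by my measurement), then opened the valve to its stop. The bottles and other loose things looked undisturbed in the last picture.

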